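# Present the red-capped tube to the code reader

### The arm

A 7-joint arm with a two-finger parallel gripper is mounted at the origin on a cart in front of the work surface, level with it; the furniture and walls round the work are solid. World frame = base frame: x ahead of the robot, y to its left, z up, the work surface at z = 0. Lengths are in mm, angles in rad, forces in N, time in s.
With the tool pointing down it reaches from about 400 to 875 mm from the base axis. Payload 4.4 kg.
Tool frame: the origin (TCP) lies at the very end of the fingers, on their centre line; the grasp point (between the pads) lies 19 mm behind it; z points along the fingers, y is the line along which they close (so a half turn about z gives the same grasp; the last joint's range is limited). The gripper opens to 85 mm and grips with 20 to 120 N. Pads are 22 mm wide; open, the fingers measure 114 mm over their backs; the gripper's body (76 mm by 85 mm) begins 54 mm behind the grasp point. The pads swing forward as they close: fully open they stand 13 mm farther back than shut.
Start: joints at [-0.066, 0.628, 0.038, 1.517, -0.027, 0.996, -0.02], TCP at [650.014, 0.027, 231.313] pointing down, gripper open.
Joint ranges: [-3.06, 3.06], [-0.37, 2.12], [-1.25, 1.32], [0.18, 2.47], [-1.1, 4.24], [0.23, 1.98], [-2.94, 2.94]. Speed limits (rad/s): [2.57, 2.57, 3.14, 3.14, 3.14, 3.14, 3.14].

### API

Orientations are given as [roll, pitch, yaw] about the fixed x, y, z axes, in that order (R = Rz(yaw) Ry(pitch) Rx(roll)).
In Python, from cell import monitor, viewer, workorder gives the robot as it stands.
- The arm moves only by the tool arm_command, never from a script. Its argument "series" is one flat list of numbers, 5 for each row, row after row: the opening in per cent of the stroke, from 0 (shut) to 100 (fully open), then the shift along the tool's x, y, z in cm, then the turn about the tool's z in degrees. In form: [claw, x, y, z, roll, claw, x, y, z, roll, ...]. A call has exactly 5 rows; each row is the pose to reach, as a shift and turn from the pose commanded when the call began, along the tool's axes at that moment; what a row does not reach only later rows make up. A row lasts 1/12 s, in which the tool goes at most 41.7 mm and 7.16 degrees, less where a joint would pass 70% of its speed; a pose out of reach is approached as far as the arm can. A call with a gripper value outside its range is refused whole. The fingers move at their own pace and stop on an object; the grip force is fixed at half the most. Time passes only in rows, so rows that repeat a pose let the fingers close, or fill a call up. It gives the time, the measured TCP pose, the force, the opening and the grip force at its end, in the units of the state.
- monitor.read_state(): the state, without advancing time (a new reading comes with each control period).
- viewer.get_image(name): name is "scene" or "side" or "wrist"; returns (picture, depth): 480x640x3 uint8, red, green, blue; 480x640 float32, mm along the optical axis (not along the pixel's ray), 0 where there is no reading.
- viewer.camera_model(name): a dict with "mtx" (3x3 intrinsics, pixels), "dist_coeffs" ([k1, k2, p1, p2, k3] as OpenCV has them; the pictures are not rectified), "R" (3x3) and "t" (3): a world point X has camera coordinates R X + t. Camera axes: x right, y down, z forward; pixel columns grow to the right and rows downward; lengths in mm; the calibration is good to about 2 mm. A picture is of the moment at which its call begins: read the wrist's pose just before it. camera_model takes no time and is no camera call; for the wrist camera it gives the pose at the moment of the call.
- workorder.finish_job(): hands the job in; it is judged then, once.
The state is a dict: "clock": time; "qpos": joint angles; "qd": joint speeds; "tau": joint torques, N m; "eef_pos": TCP position; "tool_rot": TCP orientation; "force": force on the tool from outside, world axes, zero at the start; "torque": the same for the moment, N m; "width": finger opening in mm; "gripper_force": force on a finger pad.
Only numpy, scipy, OpenCV 4.12 (cv2) and the standard library are available. Lean on these libraries where they do the work, as an engineer would, in place of code of your own. Each camera call takes 0.05 s, during which the arm holds its last target. There are 200 camera calls.

### The job

Swing the rack's hold-down bar fully open, draw the red-capped tube out of the rack by its cap, and hold it up to the code reader: its label on the reader's line of sight and facing the window, about 10 cm away, the tube leaned over square to that line (the reader looks down at a slant). Leave the other tubes seated, touch neither the reader nor the things standing about, and finish while still holding the tube there, still and in the air, for the reader to read.

Things in the scene. Friction and masses are not known exactly. Their poses are not given: they have to be found in the camera images.
- rack: white tube rack fixed to the desk, 46 (x) x 150 (y) x 52 mm high, twelve square places 13.5 mm wide in two rows (at x = -10 and +10 mm); origin at the centre of its underside, z up; its -x side looks towards the robot. The three tubes stand on its 3 mm floor, so tube bottoms are at z = 3 mm and cap tops at z = 93 mm; no tube has another directly beside it along y or opposite along x
- hold_down (a joint): angle of the rack's hold-down bar, rad: near 0 closed (bar above the caps, the tubes cannot come out), grows as it swings towards the rack's -x side, towards the robot, and stops at 1.6 (fully open, lying level before the rack). The hinge is stiff enough to stay where it is left; about 1 N at the loop moves it
- hold_down_pivot (a point): centre of the hold-down bar's hinge axis: on the rack's middle line, 40 mm above its underside; the axis is the rack's y
- loop (a point): centre of the blue grip rod of the carrying loop on the hold-down bar: round, 10 mm thick, 52 mm long along the rack's y, 107 mm from the hinge axis (147 mm above the desk when closed). Below it (towards the hinge), with a 30 mm open gap, runs the black 14 mm round bar, 152 mm long, centre 65 mm from the hinge axis. The rod can turn between the fingers as the bar swings
- red_tube_centre (a point): the tube to present, RED cap, 90 mm tall, 20 g, standing upright in the rack in one of three places; this point is on its axis half-way up (45 mm above its bottom), its z axis runs from bottom to cap. The tube is 12 mm thick; the cap is 16 mm thick and reaches from 29 to 45 mm above this point
- red_tube_label (a point): middle of the red-capped tube's label height, on the tube's axis 55 mm above its bottom (label just below the cap, about 40 mm high); same axes as the tube. The label's printed middle faces along the tube's own -x axis; at the start this is the rack's +y direction within 25 degrees, that is roughly towards the reader, so leaning the tube with its foot towards the reader turns the label up to the window
- blue_tube_centre (a point): another tube of the same size, blue cap, to be left seated; point half-way up its axis
- yellow_tube_centre (a point): another tube of the same size, yellow cap, to be left seated; point half-way up its axis
- reader_head: head of the hands-free code reader on its fixed stand: white and black box 75 (x) x 60 (y) x 48 mm, its dark window in the face towards -x. Origin at the centre of the window; the reader looks along its own -x axis, which slants down 40 degrees and roughly to the robot's right; own y is level. The window is about 180 mm above the desk; the stand's round foot (104 mm across) lies below and behind the head
- reading_spot (a point): where the label shall be: on the reader's line of sight, 100 mm in front of the window, about 116 mm above the desk
- reader: foot and stem of the reader, fixed; origin on the desk, 107 mm behind the reading spot seen from above. (Room: the back of an office chair stands at the robot's left, straight to the side of its base, its near edge about 0.2 m from the base axis, reaching 0.24 m above the desk top; a bulky shoulder can meet it when the arm turns far to the left)
- timer: white bench timer, 34 x 66 x 60 mm, loose bystander; origin at its underside
- marker: black-and-white marker lying on the desk, 15 x 138 x 17 mm, loose bystander; origin at its underside

How it is judged:
By the outcome, as a careful person would: the job done as asked, in the order asked, and still so for the second after the job is handed in, while the arm keeps its last pose, push and grip.
It also fails if it takes over 51 s, if anything falls off the work surface, if the arm or the gripper's body presses on something with over 40 N, if the wrist force passes 120 N, or if a joint passes its speed limit or range.

## Working session

There is one attempt and no reset: what is moved stays moved. The work goes in short steps, Python scripts to look and compute and a tool call to move; the robot and the scene stay as the last step left them, time stands still between calls to the robot, and variables do not carry over. Pictures are saved under pics/ and viewed, at most 10 in all, crops included, and the job is handed in when it is done.

Besides the shell and the picture viewer there is one more tool, called after "Emit:" as name(argument=value, ...) on one line, values as JSON. arm_command: Moves the arm, as the interface text tells. Its arguments: {"type":"object","properties":{"series":{"type":"array","items":{"type":"number"}}},"required":["series"]}

```bash
ls; mkdir -p pics; python3 - <<'E'
from cell import monitor, viewer, workorder
import cv2,numpy as np
print(monitor.read_state())
for n in ["scene","side"]:
    im,d=viewer.get_image(n); m=viewer.camera_model(n)
    cv2.imwrite(f"pics/{n}0.png",im[:,:,::-1]); np.savez(f"pics/{n}0.npz",im=im,d=d,**m)
    print(n,m)
E
```

```text
pics
{'clock': 0.0, 'qpos': array([-0.065836  ,  0.62935653,  0.03846438,  1.51840969, -0.02704091,
        0.99629741, -0.02003747]), 'qd': array([-0.00227002, -0.0013358 ,  0.00030158, -0.00053443,  0.00100391,
       -0.00092959, -0.00099577]), 'tau': array([-1.11932164e-03, -5.63405585e+01,  1.22606792e+00, -1.93450052e+01,
        1.09587883e-02,  1.05136272e-02, -8.84369996e-06]), 'eef_pos': array([6.49350654e+02, 4.99795354e-02, 2.30369425e+02]), 'tool_rot': array([-3.13964009e+00,  6.21453373e-06,  1.57075351e+00]), 'force': array([-0.45046545,  0.11130794,  0.45788568]), 'torque': array([-0.04319454,  0.05820881,  0.02325996]), 'gripper_force': 0.0, 'width': 85.44215300940499}
scene {'mtx': array([[493.42164106,   0.        , 323.28070833],
       [  0.        , 493.42164106, 245.04127831],
       [  0.        ,   0.        ,   1.        ]]), 'dist_coeffs': array([0.02270191, 0.        , 0.        , 0.        , 0.        ]), 'R': array([[-0.97261937,  0.23239499,  0.00203052],
       [ 0.14767636,  0.62475419, -0.76672935],
       [-0.17945264, -0.74543596, -0.64196728]]), 't': array([ 479.8399906 ,  113.20950872, 1236.5403907 ])}
side {'mtx': array([[443.79995245,   0.        , 315.50171614],
       [  0.        , 443.79995245, 243.04207683],
       [  0.        ,   0.        ,   1.        ]]), 'dist_coeffs': array([-0.00483755,  0.        ,  0.        ,  0.        ,  0.        ]), 'R': array([[ 0.72578534,  0.68780567,  0.01260945],
       [ 0.54424832, -0.56289706, -0.62204555],
       [-0.42074864,  0.45833421, -0.78287952]]), 't': array([-276.93399365, -250.47030238, 1224.6230505 ])}
```

View pics/scene0.png

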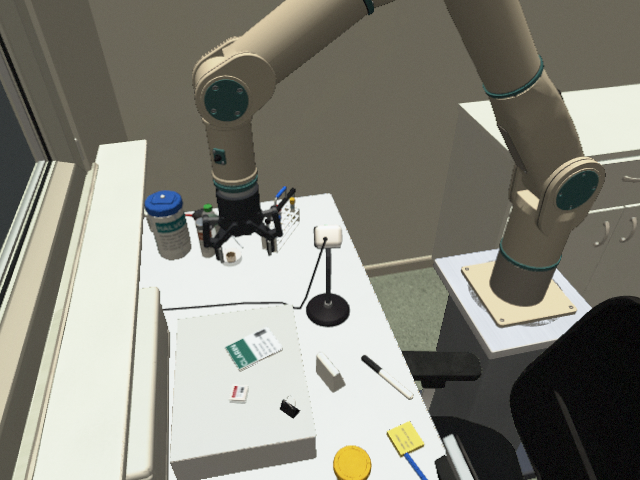

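View pics/side0.png

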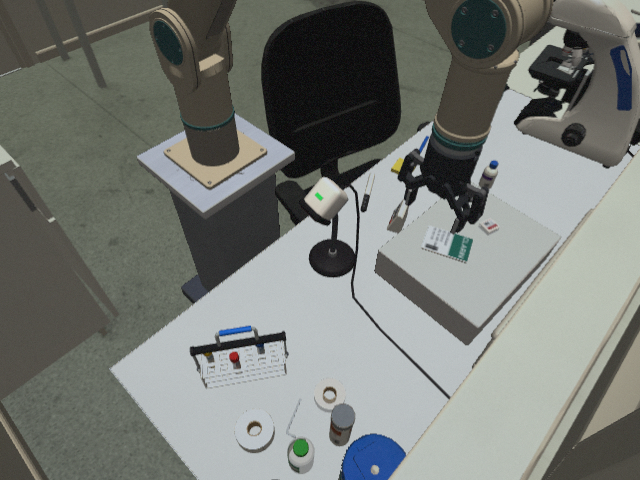

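```bash
cat > h.py <<'E'
import numpy as np,cv2
def load(f): return dict(np.load(f))
def unproj(s,uv):
    uv=np.array(uv,float).reshape(-1,1,2); n=cv2.undistortPoints(uv,s['mtx'],s['dist_coeffs'])[:,0]
    out=[]
    for (u,v),(a,b) in zip(uv[:,0],n):
        z=s['d'][int(round(v)),int(round(u))]; out.append(s['R'].T@(np.array([a*z,b*z,z])-s['t']))
    return np.array(out)
def proj(s,X):
    return cv2.projectPoints(np.array(X,float).reshape(-1,1,3),cv2.Rodrigues(s['R'])[0],s['t'],s['mtx'],s['dist_coeffs'])[0][:,0]
def ray(s,uv,z):
    n=cv2.undistortPoints(np.array(uv,float).reshape(-1,1,2),s['mtx'],s['dist_coeffs'])[:,0]
    c=-s['R'].T@s['t']; out=[]
    for a,b in n:
        r=s['R'].T@np.array([a,b,1]); out.append(c+r*(z-c[2])/r[2])
    return np.array(out)
E
python3 - <<'E'
from h import *
s=load('pics/side0.npz')
np.set_printoptions(suppress=True,precision=1)
names=dict(rodL=(219,334),rod=(236,331),rodR=(253,328),red=(234,357),yel=(208,352),blue=(260,345),barL=(193,352),barR=(284,339),foot=(331,257),head=(325,198),win=(319,196))
for k,p in names.items(): print(k,unproj(s,[p])[0])
im=s['im'].copy()
c=cv2.resize(im[310:400,170:300],None,fx=6,fy=6,interpolation=cv2.INTER_CUBIC)
cv2.imwrite('pics/c1.png',c[:,:,::-1])
# head points above desk cluster
hsv=cv2.cvtColor(im,cv2.COLOR_RGB2HSV)
v,u=np.mgrid[300:400,170:300]; P=unproj(s,np.c_[u.ravel(),v.ravel()])
H=hsv[300:400,170:300].reshape(-1,3)
for n,(a,b) in dict(blue=(100,130),yellow=(15,35)).items():
    m=(H[:,0]>a)&(H[:,0]<b)&(H[:,1]>120)&(H[:,2]>50); print(n,m.sum(),np.median(P[m],0),P[m][P[m][:,2]<115].mean(0))
m=((H[:,0]<8)|(H[:,0]>172))&(H[:,1]>120); print('red',m.sum(),P[m].mean(0),P[m].min(0),P[m].max(0))
m=(H[:,0]>100)&(H[:,0]<130)&(H[:,1]>120)&(P[:,2]>125); print('rod',P[m].mean(0));q=P[m];u_,s_,vt=np.linalg.svd(q-q.mean(0));print(vt[0])
E
```

```text
rodL [ 517.6 -373.2  151.5]
rod [ 532.7 -350.4  150.2]
rodR [ 546.9 -326.7  146.8]
red [ 538.7 -369.9   90.5]
yel [ 503.9 -396.3   99.5]
blue [ 551.9 -322.8   84.9]
barL [ 490.5 -415.2  108.9]
barR [ 582.7 -292.8  107.4]
foot [479.1 -53.1  14.7]
head [481.3 -84.3 226.3]
win [467.6 -85.5 222.7]
blue 182 [ 530.9 -348.   148.8] [ 524.4 -321.6   64.2]
yellow 23 [ 498.  -396.6   82.9] [ 497.8 -396.1   83.4]
red 77 [ 537.6 -369.5   88.6] [ 530.1 -376.    70.5] [ 543.2 -361.9   94.5]
rod [ 529.6 -351.1  149.1]
[-0.6 -0.8  0. ]
```

View pics/c1.png

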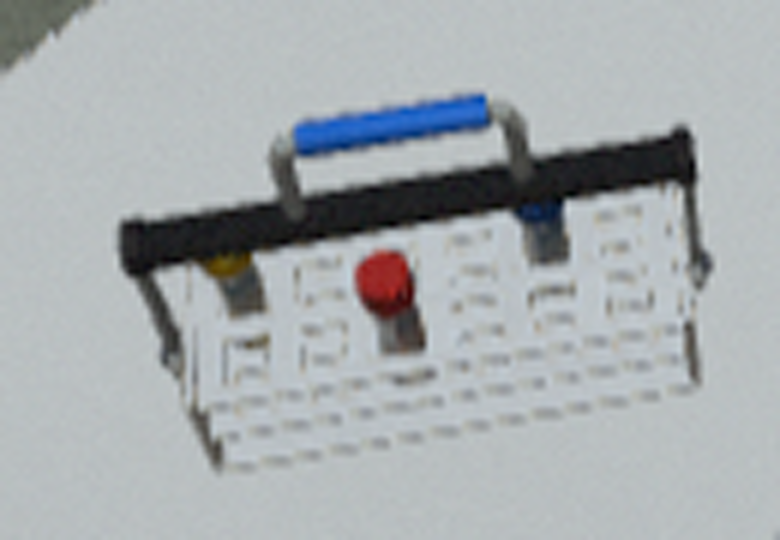

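Emit:
arm_command(series=[100, -4, -1, -3, 0, 100, -8, -2, -5, 0, 100, -12, -3, -5, 0, 100, -16, -4, -5, 0, 100, -18, -5, -5, 0])

```text
clock: 0.52
eef_pos: [599.3, -184.0, 281.8]
tool_rot: [3.141, 0.002, 1.569]
force: [-0.3, -0.9, -0.2]
width: 85.5
gripper_force: 0.0
```

Emit:
arm_command(series=[100, -3, -1, 0, 7, 100, -6, -2, 0, 14, 100, -9, -4, 0, 21, 100, -11, -5, 0, 28, 100, -12, -6, 0, 35])

```text
clock: 0.93
eef_pos: [537.6, -304.2, 281.0]
tool_rot: [3.141, 0.002, 0.949]
force: [0.6, 0.9, -0.0]
width: 85.2
gripper_force: 0.0
```

```bash
cat > snap.py <<'E'
import sys
from cell import monitor, viewer
import cv2,numpy as np
np.set_printoptions(suppress=True,precision=3)
def snap(n,tag):
    m=viewer.camera_model(n); im,d=viewer.get_image(n)
    cv2.imwrite(f"pics/{n}{tag}.png",im[:,:,::-1]); np.savez(f"pics/{n}{tag}.npz",im=im,d=d,**m)
if __name__=="__main__":
    st=monitor.read_state(); print(st['clock'],st['eef_pos'],st['tool_rot'],st['qpos'],st['force'],st['width'])
    for n in sys.argv[2:]: snap(n,sys.argv[1])
E
python3 snap.py 1 wrist
```

```text
0.9333 [ 537.617 -304.234  281.015] [3.141 0.002 0.949] [ 0.331  0.541  0.223  1.554 -0.128  1.061 -0.036] [ 0.647  0.891 -0.046] 85.2362635701252
```

View pics/wrist1.png

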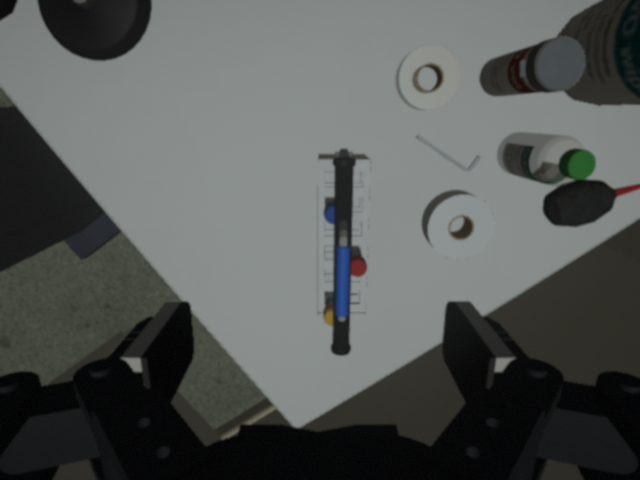

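```bash
python3 - <<'E'
from h import *
np.set_printoptions(suppress=True,precision=2)
s=load('pics/wrist1.npz'); print('cam',-s['R'].T@s['t']); print(s['R'])
im=s['im']; d=s['d']
v,u=np.mgrid[130:370,300:400]; uv=np.c_[u.ravel(),v.ravel()]
P=unproj(s,uv); H=cv2.cvtColor(im,cv2.COLOR_RGB2HSV)[130:370,300:400].reshape(-1,3)
def line(m):
    q=P[m]; c=q.mean(0); d=np.linalg.svd(q-c)[2][0]; return m.sum(),c,q.min(0),q.max(0),np.degrees(np.arctan2(d[1],d[0]))
b=(H[:,0]>100)&(H[:,0]<130)&(H[:,1]>120)
print('rod',line(b&(P[:,2]>130)))
print('bar',line((H[:,2]<60)&(P[:,2]>90)&(P[:,2]<130)))
print('bluecap',line(b&(P[:,2]<110)&(P[:,2]>80)))
print('red',line(((H[:,0]<8)|(H[:,0]>172))&(H[:,1]>120)&(P[:,2]>80)))
print('yellow',line(((H[:,0]<35)&(H[:,0]>15))&(H[:,1]>120)&(P[:,2]>80)))
r=(P[:,2]>46)&(P[:,2]<58); print('rack top',line(r)); 
rect=cv2.minAreaRect(P[r][:,:2].astype(np.float32)); print(rect)
for s,w in ((load('pics/side0.npz'),(300,170,360,225)),):
    v,u=np.mgrid[w[1]:w[3],w[0]:w[2]]; P=unproj(s,np.c_[u.ravel(),v.ravel()]); C=s['im'][w[1]:w[3],w[0]:w[2]].reshape(-1,3).astype(int)
    m=(P[:,2]>140)&(P[:,2]<260); print('head',line(m))
    g=m&(C[:,1]-C[:,0]>50); print('green',g.sum(),P[g].mean(0))
    cv2.imwrite('pics/c2.png',cv2.resize(s['im'][150:280,280:380,::-1],None,fx=5,fy=4,interpolation=cv2.INTER_CUBIC))
E
```

```text
cam [ 577.73 -247.11  422.81]
[[ 0.81 -0.58 -0.  ]
 [-0.56 -0.78  0.27]
 [-0.16 -0.22 -0.96]]
rod (np.int64(958), array([ 527.23, -346.12,  151.37]), array([ 507.87, -370.39,  145.15]), array([ 577.73, -247.11,  422.81]), np.float64(-120.91678232476058))
bar (np.int64(1909), array([ 538.25, -334.31,  110.04]), array([ 477.35, -416.35,   90.32]), array([ 581.37, -279.26,  129.3 ]), np.float64(-125.75227199044201))
bluecap (np.int64(139), array([ 541.7 , -315.51,   93.38]), array([ 536.95, -346.75,   87.34]), array([ 548.4 , -309.15,  107.91]), np.float64(-99.93292952732743))
red (np.int64(211), array([ 534.28, -364.1 ,   92.93]), array([ 526.98, -371.41,   87.07]), array([ 577.73, -247.11,  422.81]), np.float64(-110.3688252259653))
yellow (np.int64(133), array([ 490.05, -386.24,   94.53]), array([ 483.93, -395.29,   84.  ]), array([ 577.73, -247.11,  422.81]), np.float64(-122.69744125854473))
rack top (np.int64(3123), array([ 535.33, -345.07,   49.12]), array([ 469.81, -423.79,   46.16]), array([ 592.9 , -277.12,   57.95]), np.float64(-125.80526652472122))
((532.9835815429688, -348.8922424316406), (154.5406951904297, 45.485816955566406), 54.39655303955078)
head (np.int64(1561), array([480.22, -78.19, 212.7 ]), array([ 436.24, -117.72,  140.06]), array([517.78, -14.62, 241.36]), np.float64(-118.73522716211137))
green 36 [466.79 -86.02 222.44]
```

View pics/c2.png

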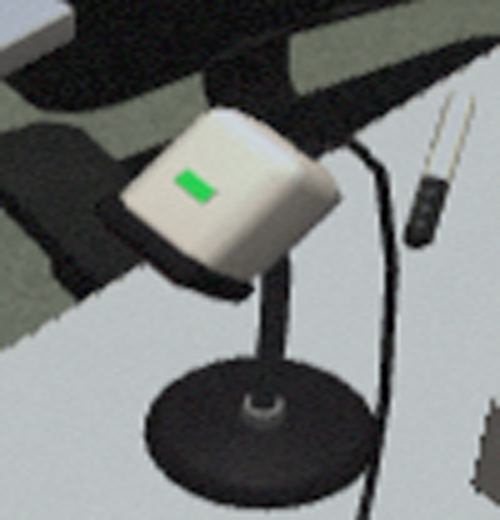

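```bash
cat > rd.py <<'E'
from h import *
from scipy.optimize import least_squares
np.set_printoptions(suppress=True,precision=3)
def cloud(s,w):
    v,u=np.mgrid[w[1]:w[3],w[0]:w[2]]; d=s['d'][w[1]:w[3],w[0]:w[2]].ravel()
    return unproj(s,np.c_[u.ravel(),v.ravel()])[d>0]
def boxsdf(p):
    # head box: x 0..75, y +-30, z +-24 in own frame
    q=np.abs(p-[37.5,0,0])-[37.5,30,24]
    return np.linalg.norm(np.maximum(q,0),axis=1)+np.minimum(q.max(1),0)
def frame(yaw,pitch=np.radians(40)):
    f=np.array([np.cos(yaw)*np.cos(pitch),np.sin(yaw)*np.cos(pitch),-np.sin(pitch)]) # look dir
    x=-f; y=np.cross([0,0,1],x); y/=np.linalg.norm(y); return np.c_[x,y,np.cross(x,y)]
def fit(P,x0):
    g=lambda a: boxsdf((P-a[:3])@frame(a[3]))
    return least_squares(g,x0,loss='soft_l1',f_scale=2)
if __name__=="__main__":
    s=load('pics/side0.npz'); P=cloud(s,(295,165,360,225)); P=P[(P[:,2]>165)&(P[:,2]<260)&(np.abs(P[:,0]-475)<70)&(np.abs(P[:,1]+75)<60)]
    for y in (-60,-90,-120,-150):
        r=fit(P,[475,-110,185,np.radians(y)]); print(len(P),r.cost,r.x[:3],np.degrees(r.x[3]), np.median(np.abs(r.fun)), r.x[:3]-100*frame(r.x[3])[:,0])
    # foot disc
    for n,w in (('side0',(300,230,365,285)),('wrist1',(0,0,170,80))):
        s=load(f'pics/{n}.npz'); v,u=np.mgrid[w[1]:w[3],w[0]:w[2]]; P=unproj(s,np.c_[u.ravel(),v.ravel()]); C=s['im'][w[1]:w[3],w[0]:w[2]].reshape(-1,3).max(1)
        m=(C<70)&(P[:,2]>3)&(P[:,2]<22)&(np.abs(P[:,0]-475)<80)&(np.abs(P[:,1]+55)<80); q=P[m]; print(n,m.sum(),cv2.minEnclosingCircle(q[:,:2].astype(np.float32)),q[:,:2].min(0),q[:,:2].max(0))
    s=load('pics/wrist1.npz'); v,u=np.mgrid[220:340,330:356]; P=unproj(s,np.c_[u.ravel(),v.ravel()]); H=cv2.cvtColor(s['im'],cv2.COLOR_RGB2HSV)[220:340,330:356].reshape(-1,3)
    m=(H[:,0]>100)&(H[:,0]<130)&(H[:,1]>120)&(P[:,2]>140)&(P[:,2]<160); q=P[m]; print('rod',m.sum(),np.median(q,0),q.min(0),q.max(0))
E
python3 rd.py
```

```text
1523 4548.560152459611 [464.019 -99.45  177.943] -97.71015802356564 1.224957470725215 [ 453.741 -175.362  113.664]
1523 4548.560152405416 [464.019 -99.45  177.943] -97.71010039080635 1.2249721147981987 [ 453.741 -175.362  113.664]
1523 4548.560152447023 [464.019 -99.45  177.943] -97.71016097917644 1.2249571031748943 [ 453.741 -175.362  113.664]
1523 4548.56015242858 [464.019 -99.45  177.943] -97.7101600106944 1.2249576752250562 [ 453.741 -175.362  113.664]
side0 1232 ((490.6753234863281, -54.698604583740234), 64.68509674072266) [426.246 -97.197] [553.736   3.05 ]
wrist1 5021 ((469.1824035644531, -49.2531852722168), 50.483314514160156) [421.119 -94.506] [512.631 -15.404]
rod 953 [ 527.23  -346.375  150.146] [ 507.87  -370.392  145.149] [ 545.047 -324.224  152.965]
```

Emit:
arm_command(series=[60, -2, 0.8, 2, 0, 60, -4, 1.6, 4, 0, 60, -4, 1.6, 6, 0, 60, -4, 1.6, 8, 0, 60, -4, 1.6, 10, 0])

```text
clock: 1.4
eef_pos: [530.4, -341.2, 180.0]
tool_rot: [-3.141, -0.001, 0.963]
force: [-0.2, 0.1, -0.2]
width: 51.3
gripper_force: 0.0
```

Emit:
arm_command(series=[60, 0, 0, 2, 0, 60, 0, 0, 4, 0, 60, 0, 0, 5.3, 0, 60, 0, 0, 5.3, 0, 60, 0, 0, 5.3, 0])

```text
clock: 1.82
eef_pos: [530.3, -340.8, 127.6]
tool_rot: [-3.14, -0.0, 0.962]
force: [0.6, -0.4, -0.4]
width: 51.0
gripper_force: 0.0
```

```bash
python3 snap.py 2 wrist
```

```text
1.8167 [ 530.272 -340.801  127.554] [-3.14  -0.     0.962] [ 0.42   0.729  0.178  1.671 -0.173  0.759  0.072] [ 0.553 -0.354 -0.371] 50.986985889900154
```

View pics/wrist2.png

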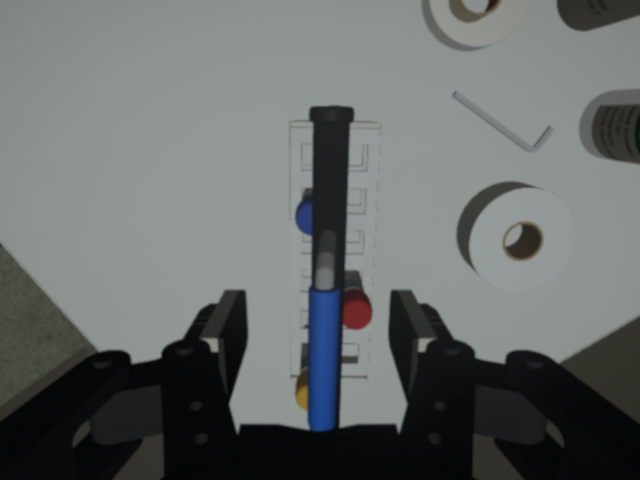

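Emit:
arm_command(series=[0, 0, 0, 0, 0, 0, 0, 0, 0, 0, 0, 0, 0, 0, 0, 0, 0, 0, 0, 0, 0, 0, 0, 0, 0])

```text
clock: 2.28
eef_pos: [530.7, -342.1, 129.3]
tool_rot: [3.14, -0.0, 0.96]
force: [-0.2, -0.2, 4.8]
width: 7.8
gripper_force: 58.5
```

Emit:
arm_command(series=[0, 0, 0, 0, 0, 0, 0, 0, 0, 0, 0, 0, 0, 0, 0, 0, 0, 0, 0, 0, 0, 0, 0, 0, 0])

```text
clock: 2.7
eef_pos: [530.8, -342.1, 129.3]
tool_rot: [3.14, -0.0, 0.96]
force: [-0.8, 0.1, 5.8]
width: 8.1
gripper_force: 58.7
```

```bash
python3 snap.py 3 side; python3 - <<'E'
from h import *
np.set_printoptions(suppress=True,precision=1)
# label/rod check: rack pose from wrist2 top-of-rack
s=load('pics/wrist2.npz'); v,u=np.mgrid[100:400,270:400]; P=unproj(s,np.c_[u.ravel(),v.ravel()])
r=(P[:,2]>44)&(P[:,2]<56); print(cv2.minAreaRect(P[r][:,:2].astype(np.float32)))
E
```

```text
2.7 [ 530.761 -342.132  129.315] [ 3.14 -0.    0.96] [ 0.421  0.726  0.179  1.67  -0.174  0.759  0.071] [-0.751  0.142  5.806] 8.053121591997236
((531.2156982421875, -351.11199951171875), (150.44387817382812, 46.30533218383789), 54.312843322753906)
```

Emit:
arm_command(series=[0, 0, -1.1, 0.11, 0, 0, 0, -2.17, 0.34, 0, 0, 0, -3.23, 0.68, 0, 0, 0, -4.24, 1.12, 0, 0, 0, -5.2, 1.67, 0])

```text
clock: 3.17
eef_pos: [490.2, -313.1, 112.7]
tool_rot: [3.134, -0.001, 0.96]
force: [4.8, -1.1, -2.1]
width: 7.9
gripper_force: 61.2
```

Emit:
arm_command(series=[0, 0, -0.9, 0.64, 0, 0, 0, -1.72, 1.37, 0, 0, 0, -2.48, 2.18, 0, 0, 0, -3.14, 3.07, 0, 0, 0, -3.7, 4.01, 0])

```text
clock: 3.58
eef_pos: [459.6, -291.2, 72.0]
tool_rot: [3.136, -0.001, 0.96]
force: [4.4, 0.0, 3.5]
width: 7.7
gripper_force: 62.8
```

Emit:
arm_command(series=[0, 0, -0.47, 1.0, 0, 0, 0, -0.82, 2.04, 0, 0, 0, -1.08, 3.12, 0, 0, 0, -1.21, 4.22, 0, 0, 0, -1.24, 5.32, 0])

```text
clock: 4.0
eef_pos: [449.0, -283.6, 18.3]
tool_rot: [3.138, -0.001, 0.96]
force: [3.3, 1.4, 0.5]
width: 7.9
gripper_force: 66.7
```

Emit:
arm_command(series=[0, 0, 0, 0.2, 0, 0, 0, 0, 0.4, 0, 0, 0, 0, 0.4, 0, 0, 0, 0, 0.4, 0, 0, 0, 0, 0.4, 0])

```text
clock: 4.42
eef_pos: [449.0, -283.7, 14.9]
tool_rot: [3.139, -0.001, 0.961]
force: [3.7, 1.8, 5.3]
width: 7.8
gripper_force: 67.2
```

Emit:
arm_command(series=[0, 0, 0, 0.2, 0, 0, 0, 0, 0.4, 0, 0, 0, 0, 0.4, 0, 0, 0, 0, 0.4, 0, 0, 0, 0, 0.4, 0])

```text
clock: 4.83
eef_pos: [449.1, -283.7, 14.0]
tool_rot: [3.138, -0.002, 0.96]
force: [-0.8, 6.0, 35.7]
width: 7.9
gripper_force: 70.5
```

```bash
python3 snap.py 4 wrist side; python3 - <<'E'
from h import *
np.set_printoptions(suppress=True,precision=1)
for n in('wrist4','side4'):
    s=load(f'pics/{n}.npz'); H=cv2.cvtColor(s['im'],cv2.COLOR_RGB2HSV); v,u=np.where((H[:,:,0]>100)&(H[:,:,0]<130)&(H[:,:,1]>120)&(s['d']>0)); P=unproj(s,np.c_[u,v]); m=(np.linalg.norm(P[:,:2]-[449,-284],axis=1)<40)&(P[:,2]<70); print(n,m.sum(),np.median(P[m],0) if m.any() else 0, P[m].max(0))
    Hh=s['im'].max(2); v,u=np.where(Hh<50); P=unproj(s,np.c_[u,v]); q=(P[:,:2]-[532,-350])@np.array([[.812,.584],[-.584,.812]]); m=(abs(q[:,0]+65)<15)&(q[:,1]>35)&(q[:,1]<78)&(P[:,2]>20)&(P[:,2]<70); print('bar',m.sum(),np.median(P[m][:,2]),np.percentile(P[m][:,2],[5,95]),np.median(q[m][:,0]))
s=load('pics/side4.npz'); cv2.imwrite('pics/c4.png',cv2.resize(s['im'][290:400,150:310,::-1],None,fx=5,fy=5,interpolation=cv2.INTER_CUBIC))
E
```

```text
4.8333 [ 449.074 -283.741   14.038] [ 3.138 -0.002  0.96 ] [ 0.447  0.807  0.099  2.002 -0.222  0.338  0.115] [-0.804  6.039 35.672] 7.901793813787122
wrist4 3892 [ 447.  -285.2   39.9] [ 463.3 -264.9   69.9]
bar 7627 43.09848903117898 [38.9 44.9] -67.07471853555971
side4 53 [ 440.8 -302.8   38.4] [ 472.2 -270.1   65.8]
bar 135 41.87842899003731 [38.2 44.7] -58.77970538162128
```

View pics/c4.png

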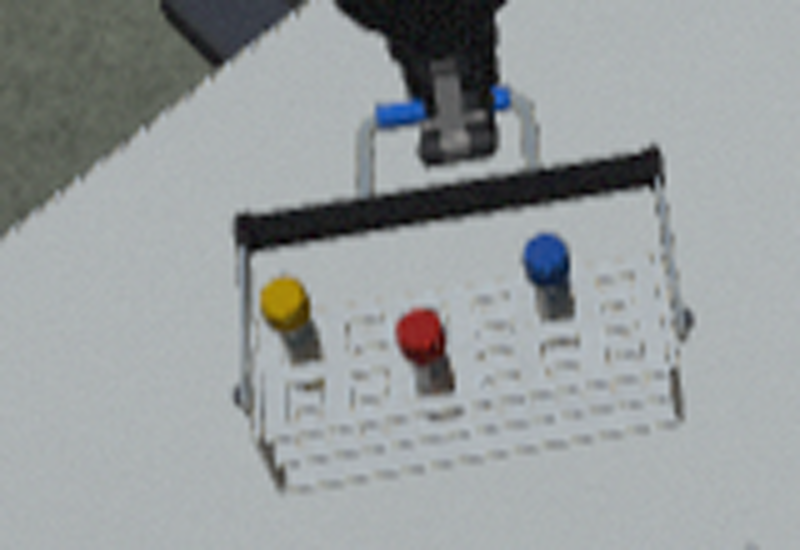

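Emit:
arm_command(series=[0, 0, 0, -0.4, 0, 30, 0, 0, -0.5, 0, 30, 0, 0, -0.5, 0, 30, 0, 0, -0.5, 0, 30, 0, 0, -0.5, 0])

```text
clock: 5.35
eef_pos: [445.9, -283.8, 14.5]
tool_rot: [-3.139, 0.001, 0.959]
force: [-0.3, -0.5, 0.1]
width: 25.7
gripper_force: 0.0
```

Emit:
arm_command(series=[30, 0, 0, -0.5, 0, 30, 0, 0, -2, 0, 30, 0, 0, -4.5, 0, 30, 0, 0, -7.5, 0, 30, 0, 0, -10.5, 0])

```text
clock: 5.77
eef_pos: [446.1, -283.5, 120.9]
tool_rot: [-3.139, 0.0, 0.96]
force: [1.0, 0.4, -0.1]
width: 25.7
gripper_force: 0.0
```

Emit:
arm_command(series=[45, 0, 0, -1.5, 0, 60, 0, 2, -2.5, 0, 60, -0.4, 5, -2.5, 0, 60, -1, 8, -2.5, 0, 60, -1.8, 11.5, -2.5, 0])

```text
clock: 6.18
eef_pos: [531.3, -364.1, 145.8]
tool_rot: [-3.14, -0.001, 0.961]
force: [-0.1, 0.5, -0.2]
width: 51.1
gripper_force: 0.0
```

```bash
python3 snap.py 5 wrist scene
```

```text
6.1833 [ 531.317 -364.091  145.786] [-3.14  -0.001  0.961] [ 0.447  0.723  0.187  1.618 -0.17   0.818  0.095] [-0.074  0.457 -0.177] 51.14509365447792
```

View pics/wrist5.png

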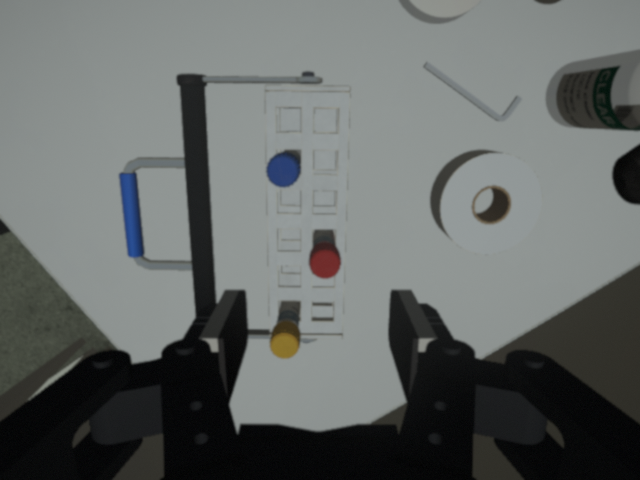

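```bash
python3 - <<'E'
from h import *
np.set_printoptions(suppress=True,precision=1)
s=load('pics/wrist5.npz'); print(s['mtx'][0,0])
print(unproj(s,[(324,261),(284,170),(285,342)]))
a=cv2.resize(s['im'][225:285,295:355],None,fx=6,fy=6,interpolation=cv2.INTER_CUBIC)
s=load('pics/scene5.npz'); p=proj(s,[[533.7,-364.3,60]])[0].astype(int); print(p)
b=cv2.resize(s['im'][p[1]-30:p[1]+30,p[0]-30:p[0]+30],None,fx=6,fy=6,interpolation=cv2.INTER_CUBIC)
cv2.imwrite('pics/c5.png',np.hstack([a,b])[:,:,::-1])
E
```

```text
423.7484333009911
[[ 534.  -364.2   92. ]
 [ 544.1 -317.3   92.3]
 [ 492.  -389.4   91.5]]
[278 215]
```

View pics/c5.png

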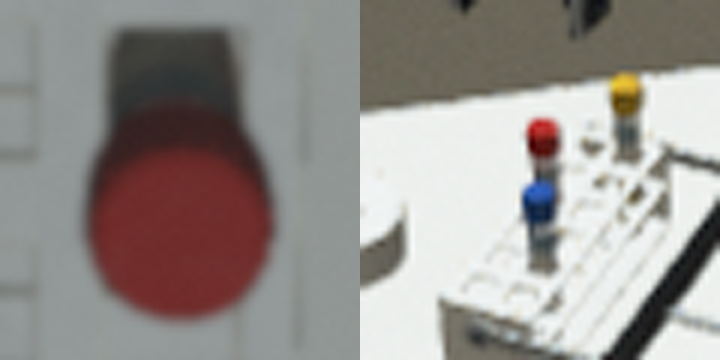

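Emit:
arm_command(series=[60, 0.1, 0.2, 1, 0, 60, 0.1, 0.2, 3, 0, 60, 0.1, 0.2, 5, 0, 60, 0.1, 0.2, 7, 0, 60, 0.1, 0.2, 7.9, 0])

```text
clock: 6.7
eef_pos: [530.5, -362.2, 62.9]
tool_rot: [-3.135, -0.0, 0.96]
force: [-0.0, -0.2, -0.6]
width: 51.7
gripper_force: 0.0
```

Emit:
arm_command(series=[60, 0, 0, 0, 0, 0, 0, 0, 0, 0, 0, 0, 0, 0, 0, 0, 0, 0, 0, 0, 0, 0, 0, 0, 0])

```text
clock: 7.12
eef_pos: [533.9, -365.3, 67.7]
tool_rot: [3.139, -0.0, 0.96]
force: [-0.2, -0.4, 0.9]
width: 13.2
gripper_force: 58.4
```

Emit:
arm_command(series=[0, 0, 0, 0, 0, 0, 0, 0, 0, 0, 0, 0, 0, -1, 0, 0, 0, 0, -2.5, 0, 0, 0, 0, -4, 0])

```text
clock: 7.53
eef_pos: [533.3, -364.9, 106.9]
tool_rot: [-3.142, 0.0, 0.96]
force: [0.1, -0.3, -0.2]
width: 13.1
gripper_force: 58.7
```

Emit:
arm_command(series=[0, 0, 0, -2, 0, 0, 0, 0, -4, 0, 0, 0, 0, -6, 0, 0, 0, 0, -7, 0, 0, 0, 0, -7, 0])

```text
clock: 7.95
eef_pos: [534.4, -365.7, 179.2]
tool_rot: [3.137, -0.0, 0.96]
force: [0.6, -0.4, 0.1]
width: 12.7
gripper_force: 58.7
```

```bash
python3 snap.py 6 wrist scene; python3 - <<'E'
from h import *
s=load('pics/wrist6.npz'); print(s['d'][300:430:8,319].astype(int))
from cell import monitor
st=monitor.read_state(); t=st['eef_pos']
p=proj(s,[t+[0,0,19],t+[0,0,-10],t+[0,0,-50]]);print(p)
a=cv2.resize(s['im'][230:430,240:400],None,fx=3,fy=3,interpolation=cv2.INTER_CUBIC)
s=load('pics/scene6.npz'); p=proj(s,[t+[0,0,-10]])[0].astype(int); print(p)
b=cv2.resize(s['im'][p[1]-40:p[1]+40,p[0]-20:p[0]+20],(300,600),interpolation=cv2.INTER_CUBIC)
cv2.imwrite('pics/c6.png',np.hstack([a,b])[:,:,::-1])
E
```

```text
7.95 [ 534.385 -365.717  179.191] [ 3.137 -0.     0.96 ] [ 0.441  0.686  0.198  1.586 -0.162  0.881  0.086] [ 0.605 -0.432  0.103] 12.66603994267021
[153 143 138 133 131 130 133 134 134 367 369 372 374 377 378 380 969]
[[314.09562674 333.50905478]
 [314.37382064 297.56270328]
 [314.63686864 263.81138501]]
[276 183]
```

View pics/c6.png

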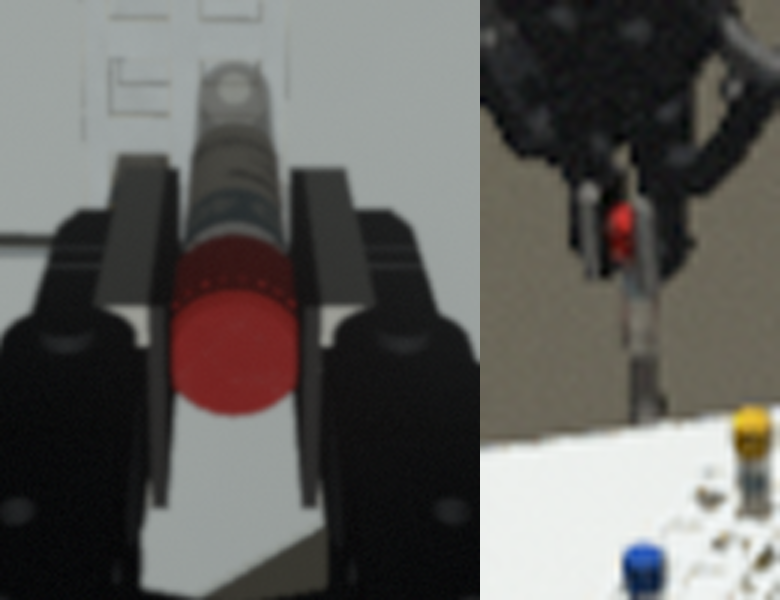

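```bash
cat > unwrap.py <<'E'
from h import *
def unwrap(s,top,axis,fwd,r=6,az=np.arange(-80,81,8),hs=np.arange(8,74,3)):
    """top: cap centre, axis: unit foot->cap, fwd: az 0 dir; az positive toward side=axis x fwd"""
    side=np.cross(axis,fwd); X=[]
    for h in hs:
        for a in np.radians(az): X.append(top-axis*h+r*(np.cos(a)*fwd+np.sin(a)*side))
    p=proj(s,X).astype(np.float32)
    g=cv2.cvtColor(s['im'],cv2.COLOR_RGB2GRAY).astype(np.float32)
    return cv2.remap(g,p[:,0].reshape(len(hs),-1),p[:,1].reshape(len(hs),-1),cv2.INTER_LINEAR),p
E
python3 - <<'E'
from unwrap import *
np.set_printoptions(linewidth=200)
s=load('pics/wrist6.npz'); yaw=.96; f=np.array([np.cos(yaw),np.sin(yaw),0]); ty=np.array([np.sin(yaw),-np.cos(yaw),0])
t=np.array([534.4,-365.7,179.2])
# row-wise tube edges
im=s['im']; 
top=t+[0,0,19]+1.2*ty
az=np.arange(-80,81,8); hs=np.arange(8,76,3)
g,p=unwrap(s,top,np.array([0,0,1.]),f,az=az,hs=hs)
print('rows',p[::len(az),1].min(),p[:,1].max()); print('az  ',az)
for h,r in zip(hs,g): print(h,r.astype(int))
for r in (310,300,292,284,276,268): print(r,[ '%d,%d,%d'%tuple(x) for x in im[r,298:340:3]])
E
```

```text
rows 260.79913 324.1797
az   [-80 -72 -64 -56 -48 -40 -32 -24 -16  -8   0   8  16  24  32  40  48  56  64  72  80]
8 [19 20 20 22 25 36 45 41 37 34 32 32 32 31 32 32 30 30 29 29 31]
11 [21 21 21 22 41 59 51 63 72 78 77 69 55 43 36 32 31 31 30 29 29]
14 [21 21 22 35 74 76 52 48 48 49 52 62 72 80 82 78 60 43 32 30 29]
17 [21 22 28 52 88 84 54 50 53 55 47 44 44 44 46 53 65 74 74 51 32]
20 [ 25  26  37  67 104  83  56  52  52  51  47  46  50  53  54  53  46  44  48  66  73]
23 [ 26  30  46  80 102  81  60  61  63  60  55  52  49  48  51  55  54  51  49  45  47]
26 [ 28  38  57  90 109  89  58  54  55  57  62  65  66  64  59  54  50  48  50  52  50]
29 [ 36  45  71 103 116  92  63  61  62  62  59  53  55  61  66  67  64  60  52  47  51]
32 [ 44  57  86 127 132  96  63  59  63  65  68  69  68  67  66  67  66  65  65  60  53]
35 [ 54  78 113 139 135  97  64  63  66  66  68  70  70  69  69  68  68  66  66  65  64]
38 [ 78 102 134 149 136 100  69  60  58  61  62  64  65  66  69  68  68  67  65  65  64]
41 [104 140 155 151 144 119  85  68  67  65  64  62  60  57  60  64  65  66  66  65  65]
44
[... 1377 characters left out ...]
66,60', '66,66,61', '63,63,60', '59,61,57', '59,60,58', '63,63,60', '66,66,61', '59,58,54', '60,59,56', '116,117,113', '49,50,50']
284 ['143,150,149', '154,160,160', '79,80,78', '65,65,60', '68,67,62', '69,69,63', '71,70,65', '71,70,65', '70,69,64', '65,65,59', '64,64,59', '75,74,70', '146,151,147', '147,153,150']
276 ['156,163,163', '157,163,164', '135,141,140', '73,74,69', '65,64,60', '62,61,57', '60,60,56', '60,59,56', '63,63,59', '68,67,62', '73,72,68', '128,133,131', '158,163,159', '156,162,160']
268 ['159,165,164', '158,165,164', '149,156,156', '90,92,88', '95,95,91', '100,100,96', '98,100,94', '97,97,93', '97,97,93', '97,98,93', '94,96,93', '145,151,151', '159,165,162', '158,164,162']
```

```bash
python3 - <<'E'
from unwrap import *
np.set_printoptions(linewidth=220,suppress=True,precision=2)
s=load('pics/wrist6.npz'); im=s['im'].astype(int); d=s['d']
yaw=.96; f=np.array([np.cos(yaw),np.sin(yaw),0]); ty=np.array([np.sin(yaw),-np.cos(yaw),0])
t=np.array([534.4,-365.7,179.2])
for h in (10,30,50,70):
    print(h,proj(s,[t+[0,0,19-h],t+[0,0,19-h]+1.2*ty,t+[0,0,19-h]+6*f]).ravel())
print((s['R']@ty),(s['R']@f))
# depth-based tube points
v,u=np.mgrid[255:335,296:340]; uv=np.c_[u.ravel(),v.ravel()]; P=unproj(s,uv); 
q=P-t-[0,0,19]; L=np.c_[q@f,q@ty,-q[:,2]]
for lo in range(5,85,8):
    m=(L[:,2]>lo)&(L[:,2]<lo+8)&(L[:,0]>-3)&(L[:,0]<14)&(abs(L[:,1])<12)
    x=L[m]; 
    if m.sum()>10: print(lo,m.sum(),x[:,:2].min(0),x[:,:2].max(0),x[:,:2].mean(0))
E
```

```text
10 [319.76 324.15 323.21 324.15 319.78 308.37]
30 [319.3  300.14 322.36 300.13 319.32 285.93]
50 [318.94 281.07 321.68 281.07 318.95 268.17]
70 [318.64 265.58 321.13 265.58 318.65 253.76]
[ 1. -0.  0.] [ 0.   -0.96 -0.27]
5 343 [ 2.49 -8.19] [12.62  6.66] [ 6.79 -0.88]
13 362 [-0.33 -8.29] [12.4   6.81] [ 4.96 -0.88]
21 270 [-0.31 -7.12] [5.74 5.55] [ 4.01 -0.73]
29 247 [-0.82 -7.19] [5.78 5.6 ] [ 4.02 -0.74]
37 208 [-0.58 -7.12] [5.84 5.7 ] [ 4.11 -0.63]
45 157 [-0.3  -6.95] [5.65 5.71] [ 3.96 -0.73]
53 157 [-0.42 -6.78] [5.4  5.49] [ 3.82 -0.65]
61 140 [ 0.35 -6.51] [5.47 5.38] [ 3.86 -0.72]
69 85 [-0.33 -6.7 ] [5.31 5.49] [ 3.38 -0.49]
```

```bash
python3 - <<'E'
from unwrap import *
np.set_printoptions(linewidth=220,suppress=True)
s=load('pics/wrist6.npz')
yaw=.96; f=np.array([np.cos(yaw),np.sin(yaw),0]); ty=np.array([np.sin(yaw),-np.cos(yaw),0])
top=np.array([534.4,-365.7,198.2])-0.8*ty-0.3*f
az=np.arange(-75,76,6); hs=np.arange(8,60,2)
g,p=unwrap(s,top,np.array([0,0,1.]),f,az=az,hs=hs,r=6)
print('az  ',az)
for h,r in zip(hs,g): print(h,r.astype(int))
E
```

```text
az   [-75 -69 -63 -57 -51 -45 -39 -33 -27 -21 -15  -9  -3   3   9  15  21  27  33  39  45  51  57  63  69  75]
8 [29 31 30 30 31 31 31 32 31 31 32 32 32 32 32 31 30 31 30 30 28 29 27 29 28 28]
10 [29 31 32 31 31 33 33 34 34 34 35 37 36 36 35 36 35 36 34 32 31 30 30 29 27 28]
12 [31 31 33 37 41 46 54 61 66 70 73 74 72 71 73 75 71 67 65 57 47 46 39 30 29 29]
14 [31 41 48 52 61 70 71 73 76 74 74 76 74 74 73 73 73 71 70 70 66 58 58 51 35 29]
16 [50 52 52 55 55 52 50 50 49 47 47 46 45 46 45 47 46 46 46 47 48 49 48 50 53 42]
18 [53 51 50 48 48 48 49 50 49 47 45 44 45 47 50 52 50 47 48 47 46 46 45 47 49 50]
20 [54 54 51 52 51 51 53 57 56 50 45 46 50 53 56 57 55 52 52 52 49 49 50 51 56 59]
22 [60 58 53 51 51 51 53 53 51 47 46 44 48 48 49 52 52 49 48 49 49 49 50 54 60 65]
24 [64 57 52 51 51 52 52 51 52 51 52 52 53 53 53 53 53 52 51 50 51 50 51 59 66 67]
26 [63 54 55 56 58 60 63 63 63 64 65 65 66 65 65 65 64 63 62 61 59 58 57 64 73 78]
28 [61 59 60 60 60 61 61 59 59 60 59 59 61 62 65 67 67 66 65 64 63 62 64 70 78 86]
30 [62 63 58 56 55 54 53 53 55 57 55 54 56 59 65 66 67 67 66 64 63 63 65 73 8
[... 701 characters left out ...]
3  72  71  70  70  70  72  76  83  93  99 101]
48 [ 85  84  83  78  74  74  75  77  79  85  86  87  88  88  88  89  86  81  79  78  81  89  99 105 113 114]
50 [ 96  95  92  86  82  82  82  86  94  98  97  97  97  98  99  99  99  93  87  86  88  96 107 118 123 126]
52 [106 105  99  93  88  86  87  93  97  97  98  99 100 101 101 100 100  96  90  87  91  99 111 122 131 135]
54 [113 110 102  95  90  88  93  98 101 102 104 106 108 108 106 106 104 101  94  86  88  99 112 124 133 139]
56 [116 111 103  95  91  94 101 104 105 106 112 117 120 120 115 110 108 106 103  93  88  96 110 124 134 140]
58 [117 111 103  96  95 101 104 105 106 113 125 131 133 132 127 117 110 108 107 102  94  95 108 124 134 141]
```

```bash
python3 - <<'E'
from unwrap import *
np.set_printoptions(linewidth=250,suppress=True)
s=load('pics/wrist6.npz')
yaw=.96; f=np.array([np.cos(yaw),np.sin(yaw),0]); ty=np.array([np.sin(yaw),-np.cos(yaw),0])
top=np.array([534.4,-365.7,198.2])-0.8*ty-0.3*f
# raw pixels, gray, x 298..336 ; rows 324..256 ; and R-B
im=s['im'].astype(int)
print('    ',np.arange(298,338))
for r in range(322,256,-1): print(r,im[r,298:338].sum(1)//3)
print('R-B')
for r in range(314,270,-2): print(r,(im[r,298:338,0]-im[r,298:338,2]))
E
```

```text
[298 299 300 301 302 303 304 305 306 307 308 309 310 311 312 313 314 315 316 317 318 319 320 321 322 323 324 325 326 327 328 329 330 331 332 333 334 335 336 337]
322 [24 27 30 29 29 29 30 30 29 30 31 32 28 30 32 35 36 35 31 31 33 35 36 37 34 31 32 32 33 32 33 31 29 31 30 31 32 32 30 26]
321 [24 26 29 28 31 29 29 29 30 30 31 29 29 29 30 31 33 32 31 32 31 34 34 33 32 32 33 31 31 31 32 32 31 31 31 31 29 31 29 26]
320 [24 27 29 29 29 31 30 28 30 28 31 32 31 30 30 31 32 33 32 32 32 31 32 32 32 30 32 32 31 30 30 32 32 31 31 31 31 30 29 25]
319 [25 26 28 28 28 29 30 30 29 31 30 30 30 31 31 30 31 31 32 32 32 31 30 31 32 32 32 31 32 31 32 32 30 31 31 31 33 32 31 25]
318 [22 27 29 31 29 30 31 30 30 30 32 32 28 31 31 30 32 32 32 31 32 32 32 32 32 31 31 33 31 31 32 33 32 31 33 33 32 30 29 27]
317 [23 26 28 28 30 29 30 30 30 31 31 31 32 32 31 30 31 31 32 32 31 31 31 32 32 32 32 33 32 32 31 33 31 31 32 33 30 32 29 24]
316 [20 23 26 30 30 31 30 29 29 31 32 30 31 30 31 32 32 32 32 32 30 30 31 31 33 33 32 32 32 33 32 32 32 32 32 31 31 30 29 23]
315 [20 23 24 30 31 31 32 30 31 31 31 31 31 30 33 33 31 
[... 11333 characters left out ...]
  5  6  7  6  6  6  6  6  6  5  6  6  6  5  6  4  4  0 -1  0 -1 -3 -4]
280 [-5 -7 -6 -6 -5 -4 -2  2  2  3  4  5  5  5  5  6  6  6  5  6  6  6  5  7  5  6  5  5  5  4  4  5  4  1 -3 -3  0 -1 -3 -4]
278 [-7 -7 -6 -6 -5 -5 -4  0  3  4  4  4  4  4  5  6  4  4  4  5  5  5  5  5  5  4  4  4  5  5  5  6  1 -2 -5 -4 -1 -1 -3 -4]
276 [-7 -7 -6 -7 -7 -6 -5 -1  1  4  5  4  5  5  4  5  4  4  4  4  4  4  4  4  4  5  5  6  6  5  5  3  0 -3 -6 -4 -1 -1 -3 -4]
274 [-7 -7 -6 -6 -7 -6 -4 -3 -1  2  3  4  4  6  5  7  5  5  6  6  6  6  5  6  5  5  6  6  5  3  2 -1 -2 -4 -6 -5 -1 -1 -3 -3]
272 [-7 -7 -6 -6 -7 -6 -5 -5 -2 -1  1  1  3  3  3  5  5  6  5  4  4  5  5  5  4  6  4  2  2  1 -1 -1 -3 -6 -6 -5 -3 -2 -3 -4]
```

Emit:
arm_command(series=[0, 0, 0, 2, 0, 0, 0, 0, 4, 0, 0, 0, 0, 5, 0, 0, 0, 0, 6, 0, 0, 0, 0, 7, 0])

```text
clock: 8.47
eef_pos: [533.3, -364.9, 105.0]
tool_rot: [-3.142, 0.0, 0.96]
force: [-0.4, -0.4, 1.0]
width: 13.0
gripper_force: 58.7
```

Emit:
arm_command(series=[0, 0, 0, 1, 0, 0, 0, 0, 2, 0, 0, 0, 0, 3, 0, 0, 0, 0, 3.9, 0, 0, 0, 0, 3.9, 0])

```text
clock: 8.88
eef_pos: [533.8, -365.4, 67.3]
tool_rot: [3.14, 0.0, 0.96]
force: [-0.6, -0.3, 3.7]
width: 12.9
gripper_force: 59.2
```

Emit:
arm_command(series=[32, 0, 0, 0, 0, 32, 0, 0, 0, 0, 32, 0, 0, 0, 7, 32, 0, 0, 0, 14, 32, 0, 0, 0, 21])

```text
clock: 9.3
eef_pos: [532.9, -364.6, 67.0]
tool_rot: [-3.141, -0.0, 0.587]
force: [0.4, 1.2, 0.9]
width: 27.8
gripper_force: 0.0
```

Emit:
arm_command(series=[32, 0, 0, 0, 7, 32, 0, 0, 0, 14, 32, 0, 0, 0, 21, 32, 0, 0, 0, 28, 32, 0, 0, 0, 35])

```text
clock: 9.72
eef_pos: [533.0, -364.5, 67.0]
tool_rot: [-3.141, 0.0, -0.023]
force: [-0.1, 0.4, -0.4]
width: 27.4
gripper_force: 0.0
```

Emit:
arm_command(series=[32, 0, 0, 0, 7, 32, 0, 0, 0, 14, 32, 0, 0, 0, 14, 32, 0, 0, 0, 14, 32, 0, 0, 0, 14])

```text
clock: 10.13
eef_pos: [533.1, -364.6, 67.1]
tool_rot: [-3.141, 0.0, -0.259]
force: [-0.4, -0.2, 0.4]
width: 27.3
gripper_force: 0.0
```

```bash
python3 snap.py 7 wrist; cat > tubefit.py <<'E'
from unwrap import *
np.set_printoptions(linewidth=220,suppress=True,precision=2)
def run(n,yaw,c=(534,-365)):
    s=load(f'pics/{n}.npz'); f=np.array([np.cos(yaw),np.sin(yaw),0]); ty=np.array([np.sin(yaw),-np.cos(yaw),0])
    t=np.array([*c,85.]); H,W=s['d'].shape; v,u=np.mgrid[200:400,260:380]; P=unproj(s,np.c_[u.ravel(),v.ravel()]); q=P-t; L=np.c_[q@f,q@ty,-q[:,2]]
    m=(L[:,2]>10)&(L[:,2]<28)&(np.hypot(L[:,0],L[:,1])<10); x=L[m]; lo,hi=np.percentile(x[:,1],[1,99]); cy=(lo+hi)/2; cx=np.percentile(x[:,0],97)-5.8; print(m.sum(),lo,hi,cx,cy)
    top=t+cy*ty+cx*f; az=np.arange(-72,73,6); hs=np.arange(10,36,2)
    g,p=unwrap(s,top,np.array([0,0,1.]),f,az=az,hs=hs)
    X=cv2.remap((s['im'][:,:,0].astype(np.float32)-s['im'][:,:,2]),p[:,0].reshape(len(hs),-1),p[:,1].reshape(len(hs),-1),cv2.INTER_LINEAR)
    print('az',az)
    for h,r,b in zip(hs,g,X): print(h,r.astype(int),'|',b.astype(int) if h in(14,18,20,22,24,28,32) else '')
E
python3 -c "
from tubefit import *
from cell import monitor
run('wrist7',monitor.read_state()['tool_rot'][2])"
```

```text
10.1333 [ 533.111 -364.554   67.091] [-3.141  0.    -0.259] [ 0.278  0.88   0.488  1.663 -0.564  0.743 -0.79 ] [-0.399 -0.194  0.416] 27.341885979374705
619 -5.091233927463174 6.93590364617477 -0.629263407537155 0.9223348593557983
az [-72 -66 -60 -54 -48 -42 -36 -30 -24 -18 -12  -6   0   6  12  18  24  30  36  42  48  54  60  66  72]
10 [33 38 44 49 54 58 60 68 73 72 74 69 63 55 55 59 57 51 48 46 44 42 41 47 46] | 
12 [57 70 79 77 76 73 75 79 73 66 62 56 56 48 48 47 50 50 46 46 47 46 50 57 64] | 
14 [94 96 91 82 75 75 79 76 59 46 43 43 43 42 42 44 44 44 43 43 42 43 49 59 72] | [ 1  0  0  1  3  2  0  0 -2 -4 -6 -6 -5 -6 -5 -5 -6 -4 -5 -6 -6 -5 -3 -3 -1]
16 [105  99  91  80  74  79  80  75  58  45  43  47  50  48  49  51  49  49  51  49  45  44  49  61  76] | 
18 [106  98  88  77  77  80  80  74  58  44  45  50  54  51  52  54  49  47  50  52  49  47  49  62  77] | [-2 -1  0  2  1  0  0  0 -1 -5 -5 -1  0 -2  0  0 -3 -3 -2 -1 -2 -3 -3 -4 -4]
20 [105  96  81  78  80  81  80  76  59  43  45  48  49  47  47  51  49  47  48  48  48  48  50  61  80] | [-1  1  2  1  1  0  0  0 -1 -4 -4 -3 -3 
[... 270 characters left out ...]
60 60 60 59 58 57 58 60 69 74] | [3 1 0 0 0 0 0 1 3 4 4 4 4 4 3 3 4 4 4 4 3 3 1 0 0]
26 [92 93 90 84 82 81 78 70 64 62 62 58 56 53 52 54 53 54 54 54 55 56 64 76 82] | 
28 [96 96 90 85 82 79 73 71 67 62 60 53 50 51 51 52 51 50 51 52 53 55 62 78 89] | [0 0 0 0 0 1 2 2 5 6 5 3 2 3 2 4 3 3 3 3 3 3 3 0 0]
30 [101  98  91  84  80  76  74  75  68  63  63  61  61  61  61  61  60  60  59  58  59  60  65  76  91] | 
32 [104  98  91  85  78  74  77  76  67  64  63  61  60  59  57  56  57  57  60  60  61  63  67  77  89] | [-1 -1  0  0  1  2  0  2  5  6  5  4  4  4  3  4  4  4  5  5  5  5  5  2  1]
34 [103  96  90  83  75  76  79  76  67  63  61  58  55  54  55  54  55  56  59  60  61  64  70  77  89] |
```

Emit:
arm_command(series=[32, 0, 0, 0, -7, 32, 0, 0, 0, -14, 32, 0, 0, 0, -21, 32, 0, 0, 0, -28, 32, 0, 0, 0, -35])

```text
clock: 10.6
eef_pos: [533.1, -365.0, 67.4]
tool_rot: [3.141, -0.0, 0.357]
force: [-1.0, 0.2, 1.0]
width: 27.5
gripper_force: 0.0
```

Emit:
arm_command(series=[32, 0, 0, 0, -7, 32, 0, 0, 0, -14, 32, 0, 0, 0, -21, 32, 0, 0, 0, -28, 32, 0, 0, 0, -35])

```text
clock: 11.02
eef_pos: [533.1, -365.0, 67.5]
tool_rot: [3.141, -0.0, 0.967]
force: [-1.0, -0.6, -0.3]
width: 27.1
gripper_force: 0.0
```

Emit:
arm_command(series=[32, 0, 0, 0, -7, 32, 0, 0, 0, -14, 32, 0, 0, 0, -21, 32, 0, 0, 0, -28, 32, 0, 0, 0, -35])

```text
clock: 11.43
eef_pos: [533.1, -365.2, 67.6]
tool_rot: [3.141, 0.0, 1.578]
force: [0.7, -0.7, 0.2]
width: 27.5
gripper_force: 0.0
```

Emit:
arm_command(series=[32, 0, 0, 0, -7, 32, 0, 0, 0, -14, 32, 0, 0, 0, -21, 32, 0, 0, 0, -28, 32, 0, 0, 0, -35])

```text
clock: 11.85
eef_pos: [533.1, -365.3, 67.6]
tool_rot: [3.141, 0.001, 2.189]
force: [-0.3, 0.3, 0.5]
width: 27.4
gripper_force: 0.0
```

```bash
python3 snap.py 8 wrist;python3 -c "
from tubefit import *
from cell import monitor
run('wrist8',monitor.read_state()['tool_rot'][2])"
```

```text
11.85 [ 533.073 -365.252   67.57 ] [3.141 0.001 2.189] [ 0.656  0.824 -0.167  1.651  0.195  0.682  1.008] [-0.331  0.276  0.548] 27.373642615442385
530 -7.7859526141782265 4.1236441675302995 1.5588317522683495 -1.8311542233239635
az [-72 -66 -60 -54 -48 -42 -36 -30 -24 -18 -12  -6   0   6  12  18  24  30  36  42  48  54  60  66  72]
10 [41 44 40 40 40 42 44 45 46 52 59 61 60 56 56 53 50 47 44 41 42 40 35 35 35] | 
12 [59 54 47 48 52 53 54 56 59 71 82 82 81 80 83 82 82 79 74 69 68 67 60 48 40] | 
14 [69 60 52 52 50 50 49 50 50 52 54 53 53 55 55 58 60 61 64 72 84 95 99 95 75] | [ 4  2  0 -1 -3 -3 -3 -4 -4 -3 -3 -4 -4 -4 -4 -3 -4 -3 -2  1  2  2  1  4  9]
16 [ 73  57  54  54  53  52  52  54  52  51  49  46  46  47  47  46  46  47  51  64  78  95 111 119 120] | 
18 [ 65  61  59  59  58  58  59  57  57  57  51  47  47  47  47  47  46  47  52  66  79  91 109 122 130] | [-1 -2 -2 -1 -1 -2 -1 -1 -2 -1 -3 -6 -6 -6 -6 -6 -5 -5 -4 -1  0  2  1 -1 -2]
20 [ 77  64  59  58  57  56  55  55  55  54  50  48  47  47  47  47  47  47  54  69  86  89 102 121 131] | [-2 -2 -1 -1 -3 -2 -2 -3 -2 -3 -5 -6 -6 -
[... 369 characters left out ...]
 0 0 1 1]
26 [ 80  76  71  70  70  70  71  70  69  69  68  68  67  67  68  67  67  67  68  81  93 106 114 112 117] | 
28 [ 84  78  72  72  72  72  71  70  70  69  68  67  67  67  68  67  68  67  68  80  96 109 120 126 120] | [ 3  4  5  6  5  5  5  5  5  5  5  5  4  5  5  5  6  6  6  4  0 -1 -2 -2  0]
30 [ 84  77  73  73  72  71  71  70  70  69  69  68  67  68  67  68  68  67  68  79  95 109 122 131 136] | 
32 [ 83  77  74  73  72  72  72  70  69  70  69  71  75  78  79  80  79  80  76  79  94 109 122 133 140] | [ 3  4  5  6  5  5  6  5  5  5  5  4  4  3  3  3  3  3  5  5  2 -1 -2 -3 -3]
34 [ 85  78  75  73  72  72  71  70  70  74  85 104 120 131 134 132 132 129 123 112 104 112 124 133 141] |
```

Emit:
arm_command(series=[32, 0, 0, 0, 7, 32, 0, 0, 0, 14, 32, 0, 0, 0, 21, 32, 0, 0, 0, 28, 32, 0, 0, 0, 35])

```text
clock: 12.32
eef_pos: [533.2, -365.1, 67.5]
tool_rot: [3.141, 0.0, 1.563]
force: [0.1, 0.7, -0.4]
width: 27.2
gripper_force: 0.0
```

Emit:
arm_command(series=[32, 0, 0, 0, 7, 32, 0, 0, 0, 14, 32, 0, 0, 0, 21, 32, 0, 0, 0, 26, 32, 0, 0, 0, 26])

```text
clock: 12.73
eef_pos: [533.3, -364.8, 67.5]
tool_rot: [3.141, 0.0, 1.114]
force: [0.4, 0.1, 0.1]
width: 27.5
gripper_force: 0.0
```

Emit:
arm_command(series=[0, 0, 0, 0, 0, 0, 0, 0, 0, 0, 0, 0, 0, 0, 0, 0, 0, 0, 0, 0, 0, 0, 0, 0, 0])

```text
clock: 13.15
eef_pos: [533.3, -365.0, 67.5]
tool_rot: [3.141, -0.0, 1.117]
force: [-0.1, -0.4, 0.7]
width: 13.3
gripper_force: 58.5
```

Emit:
arm_command(series=[0, 0, 0, -1, 0, 0, 0, 0, -3, 0, 0, 0, 0, -5, 0, 0, 0, 0, -7, 0, 0, 0, 0, -9, 0])

```text
clock: 13.57
eef_pos: [532.8, -364.7, 158.7]
tool_rot: [-3.141, -0.0, 1.117]
force: [-0.2, -0.2, -0.6]
width: 12.9
gripper_force: 58.7
```

Emit:
arm_command(series=[0, 0, 0, -1, 7, 0, 0, 0, -1, 14, 0, 0, 0, -1, 21, 0, 0, 0, -1, 28, 0, 0, 0, -1, 35])

```text
clock: 13.98
eef_pos: [533.0, -364.6, 168.1]
tool_rot: [-3.141, -0.0, 0.5]
force: [0.2, 0.2, 0.4]
width: 13.0
gripper_force: 58.7
```

Emit:
arm_command(series=[0, 0, 0, 0, 7, 0, 0, 0, 0, 14, 0, 0, 0, 0, 21, 0, 0, 0, 0, 28, 0, 0, 0, 0, 35])

```text
clock: 14.4
eef_pos: [533.1, -364.4, 167.9]
tool_rot: [-3.141, -0.0, -0.11]
force: [0.4, -0.4, -0.2]
width: 13.0
gripper_force: 58.7
```

Emit:
arm_command(series=[0, 0, 0, 0, 7, 0, 0, 0, 0, 14, 0, 0, 0, 0, 21, 0, 0, 0, 0, 28, 0, 0, 0, 0, 30])

```text
clock: 14.82
eef_pos: [533.2, -364.2, 167.7]
tool_rot: [-3.141, 0.001, -0.633]
force: [0.2, -0.4, -0.3]
width: 13.1
gripper_force: 58.7
```

```bash
python3 snap.py 9 wrist side scene; python3 - <<'E'
from rd import *
s=load('pics/side9.npz'); P=cloud(s,(295,165,360,225)); 
for n,w in (('side9',(295,160,365,230)),('scene9',(300,210,350,260))):
    s=load(f'pics/{n}.npz'); P=cloud(s,w); P=P[(P[:,2]>150)&(P[:,2]<260)&(np.abs(P[:,0]-472)<65)&(np.abs(P[:,1]+70)<70)]
    r=fit(P,[465,-100,180,np.radians(-97)]); print(n,len(P),r.cost,r.x[:3],np.degrees(r.x[3]),np.median(abs(r.fun)),r.x[:3]-100*frame(r.x[3])[:,0])
E
```

```text
14.8167 [ 533.239 -364.225  167.668] [-3.141  0.001 -0.633] [ 0.2    0.776  0.636  1.604 -0.54   0.944 -1.181] [ 0.216 -0.388 -0.336] 13.1428970798346
side9 1548 5752.789233665084 [464.212 -99.271 177.887] -97.56311317059063 1.2012327414057378 [ 454.129 -175.209  113.608]
scene9 707 3349.9044482390113 [464.221 -96.49  174.731] -91.2344722692134 2.2559724000726717 [ 462.571 -173.077  110.452]
```

Emit:
arm_command(series=[0, 1.3, -0.1, 0, 0, 0, 2.65, -0.26, 0, 0, 0, 2.65, -0.26, 2, 0, 0, 2.65, -0.26, 4, 0, 0, 2.65, -0.26, 5.9, 0])

```text
clock: 15.38
eef_pos: [556.4, -378.2, 108.0]
tool_rot: [-3.141, -0.001, -0.627]
force: [0.5, -0.3, -0.7]
width: 13.0
gripper_force: 58.7
```

```bash
python3 snap.py 10 wrist; cat > tilt.py <<'E'
import sys
from h import *
from cell import monitor
np.set_printoptions(suppress=True,precision=1)
def tilt(n,st):
    s=load(f'pics/{n}.npz'); yaw=st['tool_rot'][2]; f=np.array([np.cos(yaw),np.sin(yaw),0]); ty=np.array([np.sin(yaw),-np.cos(yaw),0])
    v,u=np.mgrid[60:345,280:360]; P=unproj(s,np.c_[u.ravel(),v.ravel()]); q=P-st['eef_pos']-[0,0,17.4]; L=np.c_[q@f,q@ty,q[:,2]]
    m=(abs(L[:,1]+0.7)<1.6)&(L[:,2]<-3)&(L[:,2]>-95)&(L[:,0]>-5)&(L[:,0]<80)&(s['d'][v.ravel(),u.ravel()]>0); return L[m]
if __name__=="__main__":
    L=tilt(sys.argv[1],monitor.read_state()); 
    for a in range(-92,0,5):
        m=(L[:,2]>=a)&(L[:,2]<a+5)
        if m.sum(): print(a+2.5,m.sum(),np.median(L[m],0),L[m][:,0].max())
E
python3 tilt.py wrist10
```

```text
15.3833 [ 556.434 -378.24   107.995] [-3.141 -0.001 -0.627] [ 0.237  0.877  0.588  1.563 -0.587  0.883 -1.158] [ 0.489 -0.328 -0.75 ] 12.971504708513518
-74.5 6 [  5.6  -0.8 -72.8] 5.837359607239704
-69.5 19 [  5.7  -1.  -69. ] 5.974463412950008
-64.5 24 [  5.6  -0.6 -64.2] 6.118941698274836
-59.5 21 [  5.7  -0.5 -59.9] 5.99400950437323
-54.5 27 [  5.7  -0.5 -55.2] 6.181275228222977
-49.5 26 [  5.7  -0.5 -49.7] 6.041819441500144
-44.5 29 [  5.8  -0.5 -44.8] 6.2667661438404565
-39.5 31 [  6.   -0.5 -39.7] 6.419096384484488
-34.5 38 [  6.   -0.7 -34.4] 6.669183749100998
-29.5 38 [  6.   -0.5 -29.4] 6.4844465864207255
-24.5 42 [  6.   -0.9 -24. ] 6.403475634942297
-19.5 40 [  6.1  -0.9 -18.9] 6.415504420970357
-14.5 41 [  6.1  -0.9 -14.9] 6.692679594821785
-9.5 54 [  5.9  -0.8 -10. ] 6.680324078067849
-4.5 16 [ 7.1 -0.8 -4. ] 7.510176702593642
```

Emit:
arm_command(series=[0, -0.7, 0, 0, 0, 0, -1.4, 0, 0, 0, 0, -2, 0, 0, 0, 0, -2.7, 0, 0.1, 0, 0, -3.3, 0, 0.24, 0])

```text
clock: 15.85
eef_pos: [530.2, -360.0, 108.3]
tool_rot: [3.141, -0.005, -0.628]
force: [2.1, -2.7, 5.3]
width: 12.9
gripper_force: 59.1
```

```bash
python3 snap.py 11 wrist; python3 tilt.py wrist11
```

```text
15.85 [ 530.188 -359.988  108.289] [ 3.141 -0.005 -0.628] [ 0.219  0.836  0.585  1.666 -0.595  0.819 -1.131] [ 2.096 -2.676  5.32 ] 12.881902078174603
-69.5 34 [ 29.1  -0.9 -68.9] 29.758999639458825
-64.5 40 [ 27.6  -0.9 -64.4] 28.582163331048083
-59.5 46 [ 25.7  -0.9 -59.7] 27.334227582526843
-54.5 54 [ 23.9  -0.9 -54.2] 25.26970448152893
-49.5 49 [ 22.3  -0.4 -49.3] 23.410164591537047
-44.5 55 [ 20.7  -0.4 -45.1] 21.711011746847706
-39.5 63 [ 19.   -0.8 -39.5] 20.387664037825612
-34.5 64 [ 17.3  -0.5 -34.3] 18.63369235703195
-29.5 64 [ 15.5  -0.7 -29.6] 17.275844081739976
-24.5 75 [ 13.9  -0.5 -24.3] 15.24977676728845
-19.5 77 [ 12.1  -0.8 -19.3] 13.643483998297475
-14.5 91 [ 10.5  -0.8 -14.5] 11.88740187346906
-9.5 106 [ 8.4 -0.8 -9.5] 10.284536483182444
-4.5 42 [ 8.1 -0.5 -4.1] 8.806111846286724
```

Emit:
arm_command(series=[0, -0.62, 0, 0.2, 0, 0, -1.21, 0, 0.45, 0, 0, -1.78, 0, 0.76, 0, 0, -2.43, 0, 1.19, 0, 0, -2.53, 0, 1.26, 0])

```text
clock: 16.32
eef_pos: [506.9, -342.7, 94.2]
tool_rot: [-3.141, 0.003, -0.629]
force: [-2.6, 2.2, 11.6]
width: 13.2
gripper_force: 60.2
```

```bash
python3 snap.py 12 wrist; python3 tilt.py wrist12
```

```text
16.3167 [ 506.876 -342.671   94.157] [-3.141  0.003 -0.629] [ 0.215  0.822  0.566  1.751 -0.612  0.755 -1.102] [-2.639  2.219 11.617] 13.203224359776364
-59.5 11 [ 53.4  -0.9 -58.3] 53.701899159135344
-54.5 55 [ 52.1  -0.5 -53.4] 53.44792132529625
-49.5 93 [ 48.7  -0.9 -49.5] 52.24188416771337
-44.5 101 [ 44.3  -0.9 -44.3] 47.21587129717763
-39.5 104 [ 39.8  -0.5 -39.6] 43.45909932156911
-34.5 109 [ 35.6  -0.9 -34.8] 38.495624162318464
-29.5 115 [ 31.3  -0.5 -29.7] 34.38093570553466
-24.5 123 [ 26.9  -0.9 -24.4] 30.300338509530963
-19.5 146 [ 22.2  -0.9 -19.3] 26.237944672263154
-14.5 168 [ 17.8  -0.9 -14.4] 21.152505220346196
-9.5 178 [13.2 -0.9 -9.4] 17.261776624184552
-4.5 147 [ 9.2 -0.5 -5.1] 12.716855565705824
```

Emit:
arm_command(series=[0, 0, 0, -2, 0, 0, 0, 0, -5, 0, 0, 0, 0, -9, -5, 0, 0, 0, -13, -10, 0, 0, 0, -17, -15])

```text
clock: 16.78
eef_pos: [506.7, -342.3, 264.4]
tool_rot: [-3.14, 0.005, -0.362]
force: [1.1, 0.9, -0.2]
width: 13.4
gripper_force: 59.0
```

Emit:
arm_command(series=[0, 0, 0, -2, -7, 0, 0, 0, -4, -14, 0, 0, 0, -6, -21, 0, 0, 0, -7.5, -28, 0, 0, 0, -7.5, -35])

```text
clock: 17.2
eef_pos: [508.3, -344.0, 341.5]
tool_rot: [3.14, -0.002, 0.251]
force: [1.1, -0.8, -0.9]
width: 13.2
gripper_force: 59.0
```

Emit:
arm_command(series=[0, 0, 0, 0, -7, 0, 0, 0, 0, -14, 0, 0, 0, 0, -21, 0, 0, 0, 0, -28, 0, 0, 0, 0, -35])

```text
clock: 17.62
eef_pos: [507.0, -342.6, 337.7]
tool_rot: [-3.137, 0.001, 0.862]
force: [-0.7, -0.0, -0.6]
width: 12.9
gripper_force: 59.0
```

Emit:
arm_command(series=[0, 0, 0, 0, -7, 0, 0, 0, 0, -14, 0, 0, 0, 0, -21, 0, 0, 0, 0, -28, 0, 0, 0, 0, -33])

```text
clock: 18.03
eef_pos: [506.9, -342.7, 337.7]
tool_rot: [-3.137, -0.002, 1.438]
force: [0.1, 0.2, 0.8]
width: 12.9
gripper_force: 59.0
```

Emit:
arm_command(series=[0, 3.6, -1.4, 0, 0, 0, 7.4, -2.8, 0, 0, 0, 11.1, -4.2, 0, 0, 0, 14.8, -5.6, 0, 0, 0, 18.5, -7, 0, 0])

```text
clock: 18.45
eef_pos: [462.3, -148.8, 337.7]
tool_rot: [-3.137, -0.0, 1.432]
force: [0.4, -0.0, 0.3]
width: 13.1
gripper_force: 59.0
```

```bash
python3 snap.py 13 wrist; python3 tilt.py wrist13; python3 - <<'E'
from rd import *
s=load('pics/wrist13.npz'); P=cloud(s,(0,0,640,480)); P=P[(P[:,2]>150)&(P[:,2]<255)&(np.abs(P[:,0]-472)<75)&(np.abs(P[:,1]+65)<85)]
print(P.min(0),P.max(0))
for y0 in(-85,-97):
    r=fit(P,[465,-100,180,np.radians(y0)]); print(len(P),r.cost,r.x[:3],np.degrees(r.x[3]),np.median(abs(r.fun)),r.x[:3]-100*frame(r.x[3])[:,0])
top=P[P[:,2]>175]; c=cv2.minAreaRect(top[:,:2].astype(np.float32)); print(c)
P2=cloud(s,(0,0,640,480)); q=P2[(P2[:,2]>4)&(P2[:,2]<18)&(np.hypot(P2[:,0]-468,P2[:,1]+68)<70)]; print(len(q),cv2.minEnclosingCircle(q[:,:2].astype(np.float32)))
E
```

```text
18.45 [ 462.266 -148.802  337.688] [-3.137 -0.     1.432] [ 0.135  0.279  0.156  1.807 -0.048  1.064  0.169] [ 0.363 -0.043  0.328] 13.1095853671155
-64.5 1 [ 41.3   0.7 -62.4] 41.2794330592729
-59.5 22 [ 40.4  -0.6 -57.9] 41.11015983099279
-54.5 85 [ 37.8  -0.9 -54.6] 40.240251770471254
-49.5 90 [ 34.   -0.5 -49.6] 37.43894654450767
-44.5 91 [ 30.   -0.8 -44.4] 33.16506482595971
-39.5 96 [ 26.2  -0.4 -39.5] 29.188301004866872
-34.5 102 [ 22.5  -0.7 -34.2] 25.409946400524067
-29.5 116 [ 19.   -0.6 -29.8] 21.734534073407183
-24.5 115 [ 15.   -0.6 -24.5] 17.829484579897844
-19.5 119 [ 11.1  -0.8 -19.3] 14.955222529212223
-14.5 139 [  7.4  -0.8 -14.3] 11.253186267064548
-9.5 154 [ 3.2 -0.7 -9.4] 6.816210531522618
-4.5 88 [ 0.1 -0.6 -5.6] 3.0770941660736506
[ 430.975 -114.925  150.295] [513.093 -13.973 242.521]
13109 31234.4617936667 [461.268 -98.316 177.951] -98.08505466769975 0.972863425885997 [ 450.494 -174.159  113.673]
13109 31234.461793674243 [461.268 -98.316 177.951] -98.08507213720937 0.9728619711905857 [ 450.494 -174.159  113.673]
((468.6999206542969, -60.03519821166992), (103.59432220458984, 60.2315673828125), 79.63880920410156)
93 ((518.89892578125, -48.716129302978516), 19.832435607910156)
```

```bash
python3 snap.py 14 wrist; python3 tilt.py wrist14; python3 - <<'E'
from rd import *
s=load('pics/wrist14.npz'); print(-s['R'].T@s['t']); P=cloud(s,(0,0,640,480)); P=P[(P[:,2]>150)&(P[:,2]<255)&(np.abs(P[:,0]-472)<75)&(np.abs(P[:,1]+65)<85)]
r=fit(P,[465,-100,180,np.radians(-97)]); print(len(P),r.cost,r.x[:3],np.degrees(r.x[3]),np.median(abs(r.fun)),r.x[:3]-100*frame(r.x[3])[:,0])
s=load('pics/wrist13.npz'); print(-s['R'].T@s['t'])
for n in ('wrist12','wrist10'):
    s=load(f'pics/{n}.npz'); print(n,-s['R'].T@s['t'])
E
```

```text
18.5 [ 460.881 -139.387  337.564] [-3.133 -0.007  1.441] [ 0.128  0.275  0.147  1.813 -0.052  1.067  0.165] [-3.487  7.722 -1.005] 13.496143180686623
-64.5 2 [ 54.4  -1.8 -62.9] 54.45484456897354
-59.5 26 [ 53.6  -0.9 -58.1] 54.51424916084995
-54.5 83 [ 51.1  -0.9 -54.4] 53.36317606057066
-49.5 87 [ 47.4  -0.5 -49.2] 50.91124295566495
-44.5 88 [ 43.5  -0.5 -44.6] 46.42744219568661
-39.5 103 [ 39.7  -0.9 -39.3] 42.31787354420417
-34.5 93 [ 35.9  -0.5 -34.3] 38.74844657996641
-29.5 104 [ 32.3  -0.8 -29.4] 35.147718859013416
-24.5 119 [ 28.4  -0.8 -24.4] 31.35213482310057
-19.5 130 [ 24.6  -0.8 -19.3] 27.566728504016606
-14.5 140 [ 20.8  -0.8 -14.4] 23.570582803459025
-9.5 157 [16.6 -0.8 -9.3] 19.91442889791631
-4.5 99 [13.3 -0.8 -5.7] 16.30767101838567
[470.753 -71.497 480.05 ]
12318 31366.327809682167 [461.638 -98.36  177.904] -97.74276797964136 0.9897149532582148 [ 451.317 -174.266  113.625]
[472.386 -79.949 479.694]
wrist12 [ 562.557 -382.221  235.93 ]
wrist10 [ 611.816 -417.346  249.99 ]
```

Emit:
arm_command(series=[0, 0, 0, 0, 0, 0, 0, 0, 0, 0, 0, 0, 0, 0, 0, 0, 0, 0, 0, 0, 0, 0, 0, 0, 0])

```text
clock: 18.97
eef_pos: [465.1, -152.1, 338.1]
tool_rot: [-3.141, 0.0, 1.429]
force: [-0.5, -0.2, -0.9]
width: 13.3
gripper_force: 59.0
```

```bash
python3 snap.py 15 wrist; python3 tilt.py wrist15; python3 - <<'E'
from rd import *
s=load('pics/wrist15.npz'); A=cloud(s,(0,0,640,480)); P=A[(A[:,2]>160)&(A[:,2]<255)&(np.abs(A[:,0]-472)<75)&(np.abs(A[:,1]+65)<85)]
for zmin in(160,185,200):
    Q=P[P[:,2]>zmin]; r=fit(Q,[465,-100,180,np.radians(-97)]); print(len(Q),r.cost,r.x[:3],np.degrees(r.x[3]),np.median(abs(r.fun)),r.x[:3]-100*frame(r.x[3])[:,0])
for z in range(160,250,10):
    Q=P[(P[:,2]>z)&(P[:,2]<z+10)]; print(z,len(Q),Q.min(0)[:2],Q.max(0)[:2])
E
```

```text
18.9667 [ 465.15  -152.127  338.054] [-3.141  0.     1.429] [ 0.139  0.282  0.157  1.8   -0.049  1.063  0.173] [-0.477 -0.196 -0.854] 13.285324686696885
-64.5 4 [ 50.2  -1.2 -62.5] 50.23253319335743
-59.5 29 [ 49.8  -0.9 -58.3] 50.42656976977148
-54.5 76 [ 47.5  -0.5 -54.3] 49.538728447761564
-49.5 93 [ 43.7  -0.9 -49.7] 47.13635921819116
-44.5 87 [ 39.8  -0.5 -44.6] 42.20457574308904
-39.5 99 [ 36.   -0.8 -39.6] 39.29877105887713
-34.5 96 [ 32.2  -0.8 -34.8] 34.66489460490603
-29.5 102 [ 28.6  -0.8 -29.6] 31.451081005846124
-24.5 135 [ 24.8  -0.8 -24.2] 27.1553577793485
-19.5 126 [ 20.9  -0.8 -19.2] 23.54594815052446
-14.5 133 [ 17.1  -0.8 -14.5] 19.56694524982242
-9.5 153 [13.1 -0.7 -9.4] 16.65492816647997
-4.5 99 [ 9.9 -0.7 -5.3] 12.502734060903634
13144 25193.728578182912 [460.639 -98.309 177.933] -98.75805046169069 0.9128215422480608 [ 448.975 -174.02   113.654]
13056 19305.01962611235 [460.375 -98.285 177.953] -99.08150985835685 0.8916148307638743 [ 448.283 -173.929  113.674]
12924 17393.689635016824 [460.043 -98.24  177.965] -99.34901857639623 0.8782298141603455 [ 447.599 -173.827  113.686]
160 28 [504.499 -18.569] [510.814 -15.186]
170 39 [502.157 -18.59 ] [508.044 -14.723]
180 47 [498.993 -18.231] [505.291 -14.748]
190 106 [ 431.575 -115.211] [501.988 -16.149]
200 1788 [ 431.127 -114.745] [497.066 -27.333]
210 2091 [ 436.685 -102.31 ] [500.307 -20.657]
220 3669 [438.795 -91.183] [498.801 -21.497]
230 4758 [440.639 -79.03 ] [497.115 -36.236]
240 618 [447.324 -66.346] [491.447 -51.238]
```

Emit:
arm_command(series=[0, -2, -0.3, 0, 0, 0, -4, -0.5, 0, 0, 0, -6, -0.8, 0, 0, 0, -8, -1, 0, 0, 0, -8, -1, 1, 0])

```text
clock: 19.43
eef_pos: [443.6, -234.6, 329.7]
tool_rot: [3.139, 0.004, 1.424]
force: [0.7, -1.2, -0.2]
width: 12.7
gripper_force: 59.0
```

Emit:
arm_command(series=[0, 0, 0, 2, 0, 0, 0, 0, 5, 0, 0, 0, 0, 8, 0, 0, 0, 0, 11, 0, 0, 0, 0, 14, 0])

```text
clock: 19.85
eef_pos: [444.3, -229.4, 187.1]
tool_rot: [3.141, 0.0, 1.43]
force: [-0.1, 0.5, -0.2]
width: 13.0
gripper_force: 59.1
```

Emit:
arm_command(series=[0, 0, 0, 2, 0, 0, 0, 0, 4, 0, 0, 0, 0, 6, 0, 0, 0, 0, 6.9, 0, 0, 0, 0, 6.9, 0])

```text
clock: 20.27
eef_pos: [443.1, -228.6, 117.4]
tool_rot: [-3.138, -0.001, 1.431]
force: [-0.8, -0.4, 0.6]
width: 12.8
gripper_force: 59.0
```

Emit:
arm_command(series=[0, 0, 0, 0, 0, 0, 0, 0, 0, 0, 0, 0, 0, 0, 0, 0, 0, 0, 0, 0, 0, 0, 0, 0, 0])

```text
clock: 20.68
eef_pos: [444.9, -229.1, 120.1]
tool_rot: [3.14, 0.0, 1.431]
force: [-0.0, 0.4, -1.2]
width: 12.8
gripper_force: 59.0
```

```bash
python3 snap.py 16 wrist side scene; python3 tilt.py wrist16 | head -12; python3 - <<'E'
from rd import *
def robust(P,x0):
    a=np.array(x0)
    for _ in range(4):
        Q=P[np.abs(boxsdf((P-a[:3])@frame(a[3])))<8]; a=fit(Q,a).x
    return len(Q),a[:3],np.degrees(a[3]),a[:3]-100*frame(a[3])[:,0]
for n in('wrist13','wrist14','wrist15','wrist16','side0','side9','side16','scene16'):
    s=load(f'pics/{n}.npz'); w=(0,0,640,480) if n[0]=='w' else ((290,155,370,235) if n[:2]=='si' else (295,205,355,265))
    P=cloud(s,w); P=P[(P[:,2]>150)&(P[:,2]<255)&(np.abs(P[:,0]-472)<75)&(np.abs(P[:,1]+65)<85)]
    if len(P)>300: print(n,robust(P,[463,-99,179,np.radians(-98)]))
    else: print(n,len(P))
E
```

```text
20.6833 [ 444.857 -229.056  120.091] [3.14  0.    1.431] [ 0.333  0.591  0.127  2.038 -0.143  0.519  0.423] [-0.016  0.406 -1.185] 12.823171664557126
-64.5 4 [ 50.2  -1.2 -62.6] 50.25470095915033
-59.5 21 [ 50.   -0.5 -59. ] 50.367108608816054
-54.5 81 [ 47.7  -0.9 -54.3] 50.0703353989419
-49.5 87 [ 44.1  -0.5 -49.6] 46.36129968170764
-44.5 90 [ 40.2  -0.5 -44.5] 43.38532295889483
-39.5 99 [ 36.2  -0.8 -39.6] 38.67707878315316
-34.5 91 [ 32.6  -0.4 -34.5] 35.461777252300145
-29.5 110 [ 28.9  -0.8 -29.6] 31.496293595659036
-24.5 119 [ 25.2  -0.8 -24.1] 28.28826639087862
-19.5 137 [ 21.3  -0.8 -19.2] 24.265461559061666
-14.5 132 [ 17.4  -0.8 -14.4] 19.851970344836786
-9.5 151 [13.5 -0.7 -9.6] 16.97140588086102
wrist13 (12574, array([460.441, -98.496, 177.78 ]), np.float64(-99.84728128021914), array([ 447.34 , -173.972,  113.501]))
wrist14 (11727, array([460.912, -98.608, 177.715]), np.float64(-99.65402162274427), array([ 448.066, -174.127,  113.437]))
wrist15 (12769, array([460.092, -98.421, 177.819]), np.float64(-99.79172753707171), array([ 447.065, -173.91 ,  113.541]))
wrist16 0
side0 (1442, array([ 463.089, -101.003,  176.727]), np.float64(-99.33722608277064), array([ 450.66 , -176.592,  112.448]))
side9 (1446, array([ 463.273, -100.86 ,  176.742]), np.float64(-99.10846637966317), array([ 451.146, -176.498,  112.463]))
side16 (1452, array([ 463.106, -101.087,  176.686]), np.float64(-99.26907744237852), array([ 450.768, -176.691,  112.407]))
scene16 (615, array([460.857, -99.559, 177.574]), np.float64(-96.98525786426121), array([ 451.541, -175.595,  113.295]))
```

Emit:
arm_command(series=[0, 0.8, -0.1, 0, 0.5, 0, 1.6, -0.2, 0, 1, 0, 2.4, -0.2, 0, 1.4, 0, 3.2, -0.3, 0, 1.4, 0, 3.8, -0.3, 0, 1.4])

```text
clock: 21.25
eef_pos: [446.7, -189.1, 119.2]
tool_rot: [-3.141, -0.001, 1.408]
force: [0.8, -0.1, 0.1]
width: 13.1
gripper_force: 59.0
```

Emit:
arm_command(series=[0, 0, 0, 0, 0, 0, 0, 0, 0, 0, 0, 0, 0, 0, 0, 0, 0, 0, 0, 0, 0, 0, 0, 0, 0])

```text
clock: 21.67
eef_pos: [446.6, -191.3, 119.3]
tool_rot: [3.141, 0.0, 1.406]
force: [0.2, 0.2, -0.2]
width: 12.9
gripper_force: 59.0
```

Emit:
arm_command(series=[0, 0, 0, 0, 0, 0, 0, 0, 0, 0, 0, 0, 0, 0, 0, 0, 0, 0, 0, 0, 0, 0, 0, 0, 0])

```text
clock: 22.08
eef_pos: [446.7, -190.9, 119.3]
tool_rot: [3.142, -0.0, 1.407]
force: [-0.7, 0.3, -0.4]
width: 13.1
gripper_force: 59.0
```

```bash
python3 snap.py 17 wrist side scene; python3 tilt.py wrist17 | sed -n 3,11p; python3 - <<'E'
from h import *
np.set_printoptions(suppress=True,precision=1)
# bystander caps still seated & bar open
s=load('pics/side17.npz'); H=cv2.cvtColor(s['im'],cv2.COLOR_RGB2HSV)
for n,a,b in(('blue',100,130),('yel',15,35),('red',-1,8)):
    v,u=np.where((H[:,:,0]>a)&(H[:,:,0]<b)&(H[:,:,1]>120)&(H[:,:,2]>50)); P=unproj(s,np.c_[u,v]); 
    for lo,hi,nm in((55,110,'caps'),(20,55,'low'),(110,170,'high')):
        m=(P[:,2]>lo)&(P[:,2]<hi)&(P[:,1]<-150)&(P[:,1]>-430)&(P[:,0]<620)
        if m.any(): print(n,nm,m.sum(),np.median(P[m],0))
s=load('pics/wrist17.npz');o=load('pics/scene0.npz');n=load('pics/scene17.npz')
d=np.abs(o['im'][330:420,300:430].astype(int)-n['im'][330:420,300:430]).max(2); print('timer/marker change px',(d>60).sum())
E
```

```text
22.0833 [ 446.732 -190.891  119.307] [ 3.142 -0.     1.407] [ 0.25   0.58   0.14   2.076 -0.161  0.496  0.345] [-0.68   0.339 -0.36 ] 13.067307547027092
-54.5 84 [ 47.5  -0.9 -54.4] 50.134377009689864
-49.5 88 [ 43.7  -0.9 -49.4] 46.587589365975305
-44.5 89 [ 39.9  -0.9 -44.4] 42.73274455226548
-39.5 99 [ 36.1  -0.5 -39.4] 39.083121513235966
-34.5 92 [ 32.5  -0.6 -33.9] 34.89132244125101
-29.5 113 [ 28.8  -0.8 -29.1] 32.14441588343478
-24.5 120 [ 24.9  -0.8 -24.4] 29.13487824071025
-19.5 127 [ 21.1  -0.8 -19.7] 24.05881739893809
-14.5 138 [ 17.4  -0.8 -14.5] 20.43526444077882
blue caps 70 [ 547.5 -321.2   89.9]
blue low 105 [ 448.2 -292.3   40.6]
yel caps 81 [ 495.3 -394.4   90.5]
red high 18 [ 445.6 -200.3  138.9]
timer/marker change px 0
```

```bash
python3 -c "
from cell import workorder; print(workorder.finish_job())"
```

```text
the job is handed in; nothing more can be done
None
```

The job is handed in. The bar is fully open, and the red tube is held still at the reading spot, label towards the window, leaned about 37° where square would be 40°. The other two tubes are seated, the timer and marker have not moved, and I felt no contact at the reader.

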